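# Check the laundry beam scale at its index tab

### The job

Check the beam scale on the utility-room worktop: using only its sprung hand lever, bring the beam's pointer to the index tab on the arc and keep the pointer within the tab's width for eight seconds without a break. Then let the canister end gently back down onto its stop, where it started, with the lever relaxed, and let go; never let the beam slam into either stop, do not touch the beam, its load, its pointer or the tab, and leave the other things alone.

Things in the scene. Friction and masses are not known exactly. Their poses are not given: they have to be found in the camera images.
- stand: grey stand of the beam scale, fixed on the worktop: foot 170 x 160 x 18 mm, two uprights. Origin: centre of its underside; x axis along the scale's horizontal shaft, away from the robot; y along the level beam to the canister end; z up. Place and yaw differ from start to start
- pivot (a point): middle of the scale's shaft, 150 mm above the stand's origin; the beam, the lever and the index tab all turn about the stand's x axis through this point, positive lifting +y towards +z
- beam (a joint): angle of the beam with its load, rad: 0 level, positive = canister end (+y) up; starts on its stop at -0.25, other stop +0.25. Free bearings, top-heavy: left alone it falls to a stop. Nominal: inertia 0.28 kg m2; gravity torque -0.30 N m at 0 (-0.12 to -0.48, as the tub's contents differ) plus 1.24 N m per rad of beam angle (tips it further); drag 0.02 N m s/rad
- lever (a joint): angle of the hand lever relative to the beam, rad (lever's angle from vertical = beam + lever), travel -1.5 to 1.5. The lever turns on the beam's shaft, joined to the beam only by a soft coil spring, nominal 0.8 N m/rad, relaxed at 0, with damping 0.03 N m s/rad: turning the lever beyond the beam pulls the beam the same way
- grip_mid (a point): middle of the lever's black barrel grip, along the stand's x: 30 mm across, 48 mm long, free to spin like a crank handle. With the lever at angle a from vertical it lies at (-0.107, -0.14 sin a, 0.14 cos a) m from the pivot in the stand's axes: pushing it away from the canister (-y) lifts the canister end. 50 mm free around it; pinch it from above across its width
- pointer_tip (a point): tip of the black pointer that stands up from the beam (8 mm wide), on the side of the scale away from the robot: 150 mm from the shaft's axis, at +78 mm along the stand's x
- tab (a joint): angle of the index tab on the arc, rad, in the same sense as joint beam: the pointer is at the middle of the tab when joint beam equals joint tab. It stays where it is
- tab_mark (a point): the point at the middle of the index tab's lower edge, 150 mm from the shaft's axis, in the plane of the pointer. The tab is a dark steel block 30 mm wide and 30 mm high standing on the upper rim of the white arc; its place on the arc differs from start to start
- bar: aluminium beam 30 mm wide, 24 mm thick, 664 mm long over its two round steel trays (144 mm across, centres 260 mm from the pivot, upper face 20 mm below it), with the pointer; origin at the pivot, y towards the canister
- canister: grey metal can, 92 mm across and 180 mm high, 1.8 kg, fixed on the tray at +y; origin at its underside
- tub: white plastic box of 50 x 32 x 56 mm, about 0.2 kg (contents differ by 30 percent), fixed on the outer end of the canister's tray; origin at its underside
- counterweight: dark steel weight with a knob, 90 mm across and 72 mm high, 1.74 kg, fixed on the tray at -y; origin at its underside
- spray: white spray bottle, 64 mm across, 190 mm high, a bystander; origin at the middle of its underside
- pot: white mug, 80 mm across, 95 mm high, a bystander; origin at the middle of its underside
- brush: hand brush lying on the worktop, a bystander; origin at the middle of its underside
- pegbox: open grey box 150 x 110 x 70 mm, a bystander; origin at the middle of its underside
- jar: steel jar 80 mm across, 90 mm high, a bystander; origin at the middle of its underside
- soap: white bar of soap 85 x 55 x 30 mm, lying before the stand, a bystander; origin at the middle of its underside
- tablets: cardboard box 100 x 140 x 60 mm, a bystander; origin at the middle of its underside

How it is judged:
By the outcome, as a careful person would: the job done as asked, in the order asked, and still so for the second after the job is handed in, with the robot touching nothing.
It also fails if it takes over 72 s, if anything falls off the work surface, if the arm or the gripper's body presses on something with over 40 N, if the wrist force passes 120 N, or if a joint passes its speed limit or range.

### The arm

A 6-joint arm with a two-finger parallel gripper is mounted at the origin on the work surface. World frame = base frame: x ahead of the robot, y to its left, z up, the work surface at z = 0. Lengths are in m, angles in rad, forces in N, time in s.
With the tool pointing down it reaches from about 0.325 to 1 m from the base axis. Payload 5.1 kg.
Tool frame: the origin (TCP) lies midway between the tips of the shut fingers; the grasp point (between the pads) lies 19 mm behind it; z points along the fingers, y is the line along which they close (so a half turn about z gives the same grasp; the last joint's range is limited). The gripper opens to 85 mm and grips with 20 to 120 N. Pads are 22 mm wide; open, the fingers measure 114 mm over their backs; the gripper's body (76 mm by 85 mm) begins 54 mm behind the grasp point. The pads swing forward as they close: fully open they stand 13 mm farther back than shut.
Start: joints at [-1.356, 0.124, 1.65, -0, 1.367, -0.083], TCP at [0.191, -0.621, 0.231] pointing down, gripper open.
Joint ranges: [-2.61, 2.61], [-1.02, 2.33], [0.03, 2.71], [-1.35, 4.49], [0.32, 2.68], [-2.91, 2.91]. Speed limits (rad/s): [2.57, 2.57, 3.14, 3.14, 3.14, 3.14].

### API

Orientations are given as a unit quaternion [w, x, y, z].
In Python, from rig import ctrl gives the robot as it stands.
- The arm moves only by the shell command python3 -m jog 'ROWS' [FORCE]. ROWS is JSON, a list of rows, each a list of 7 numbers: the shift along the tool's x, y, z as a fraction of full scale, then the turn, a rotation vector about the tool's x, y, z as a fraction of full scale, then the opening, from -1 (shut) to 1 (fully open). In form: [[dx, dy, dz, rx, ry, rz, gripper], ...]. A call has 1 to 20 rows; each row is the pose to reach, as a shift and turn from the pose commanded when the call began, along the tool's axes at that moment; what a row does not reach only later rows make up. Full scale, the value 1, is 0.1 m for a shift and 90 degrees for a turn. A row lasts 1/10 s, in which the tool goes at most 50 mm and 8.59 degrees, less where a joint would pass 70% of its speed; a pose out of reach is approached as far as the arm can. A call with a number of a shift or a turn outside -1 to 1 is refused whole. A call with a gripper value outside its range is refused whole. The fingers move at their own pace and stop on an object; FORCE is the grip in N (left out, the last holds). Time passes only in rows, so rows that repeat a pose let the fingers close. It gives the time, the measured TCP pose, the force, the opening and the grip force at its end, in the units of the state.
- ctrl.state(): the state, without advancing time (a new reading comes with each control period).
- ctrl.get_image(name): name is "side" or "top" or "wrist"; returns a dict with "img" (400x640x3 uint8, red, green, blue), "vfov" (degrees; the focal length in pixels is half the picture's height over the tangent of half this angle, whatever the lens; pixels are square), "cx", "cy" (the principal point, pixels), "world_from_camera" (4x4, takes a point from camera to world coordinates); the wrist camera has in their place "hand_eye" (4x4, takes a point from camera to tool coordinates, whose origin is the TCP and whose axes are the flange's). Camera axes: x right, y down, z forward; pixel columns grow to the right and rows downward; lengths in m; the calibration is good to about 2 mm. A picture is of the moment at which its call begins: read the wrist's pose just before it. There is no depth.
- ctrl.close_job(): hands the job in; it is judged then, once.
The state is a dict: "clock": time; "joints": joint angles; "dq": joint speeds; "effort": joint torques, N m; "tool_pos": TCP position; "eef_rot": TCP orientation; "contact_force": force on the tool from outside, world axes, zero at the start; "ft_torque": the same for the moment, N m; "opening": finger opening in m; "grip_force": force on a finger pad.
Only numpy, scipy, OpenCV 4.12 (cv2) and the standard library are available. Lean on these libraries where they do the work, as an engineer would, in place of code of your own. Each camera call takes 0.05 s, during which the arm holds its last target. There are 200 camera calls.

## Working session

There is one attempt and no reset: what is moved stays moved. The work goes in short steps, Python scripts to look and compute and a shell command to move; the robot and the scene stay as the last step left them, time stands still between calls to the robot, and variables do not carry over. Pictures are saved under pics/ and viewed, at most 10 in all, crops included, and the job is handed in when it is done.

```bash
ls; mkdir -p pics
python3 - <<'E'
from rig import ctrl
import cv2,numpy as np
s=ctrl.state();print({k:np.round(v,3).tolist() for k,v in s.items()})
for n in("side","top"):
    d=ctrl.get_image(n);cv2.imwrite(f"pics/{n}0.png",d["img"][:,:,::-1])
    print(n,d["vfov"],d["cx"],d["cy"],np.round(d["world_from_camera"],4).tolist())
E
```

```text
pics
{'clock': 0.0, 'joints': [-1.356, 0.125, 1.652, 0.0, 1.368, -0.083], 'dq': [0.0, 0.001, 0.0, 0.001, -0.001, 0.0], 'effort': [0.001, -42.361, -36.545, -0.0, 0.007, 0.0], 'tool_pos': [0.191, -0.621, 0.23], 'eef_rot': [-0.001, 0.989, 0.148, -0.0], 'contact_force': [0.482, -0.317, -0.26], 'ft_torque': [-0.007, -0.014, 0.012], 'grip_force': 0.0, 'opening': 0.085}
side 42.467123563614614 320.6403091554515 202.32919137679903 [[-0.9954, -0.0651, 0.0698, 0.4395], [-0.0948, 0.7588, -0.6444, 0.9733], [-0.011, -0.6481, -0.7615, 1.3854], [0.0, 0.0, 0.0, 1.0]]
top 44.87673203656628 316.05298944764525 204.8680085560909 [[0.0028, -0.9905, 0.1375, 0.3066], [-1.0, -0.0021, 0.0053, -0.0353], [-0.0049, -0.1375, -0.9905, 1.7613], [0.0, 0.0, 0.0, 1.0]]
```

View pics/side0.png

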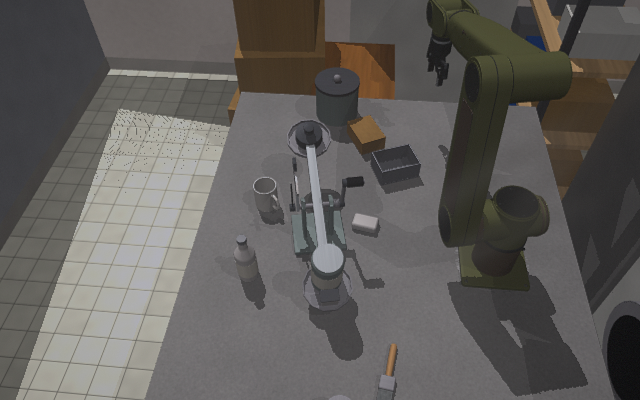

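View pics/top0.png

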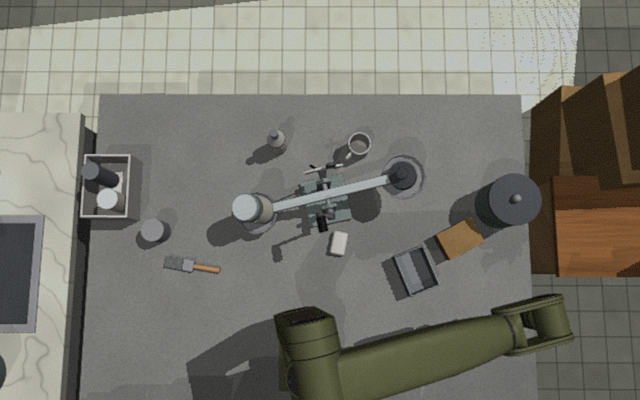

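The side view shows the scale around (320,210), with the grip near (355,182). The top view shows it around (325,195), with the grip near (322,222). I'll enlarge both.

Run:
```python
import cv2
a=cv2.imread("pics/side0.png")[110:310,270:400];b=cv2.imread("pics/top0.png")[145:260,225:430]
cv2.imwrite("pics/c1.png",cv2.resize(a[30:145],None,fx=6,fy=5.2,interpolation=cv2.INTER_CUBIC) if 0 else cv2.resize(a[30:130],None,fx=6,fy=6,interpolation=cv2.INTER_CUBIC))
cv2.imwrite("pics/c2.png",cv2.resize(b[5:95,55:145],None,fx=6,fy=6,interpolation=cv2.INTER_CUBIC))
```

```text
(no output)
```

View pics/c1.png

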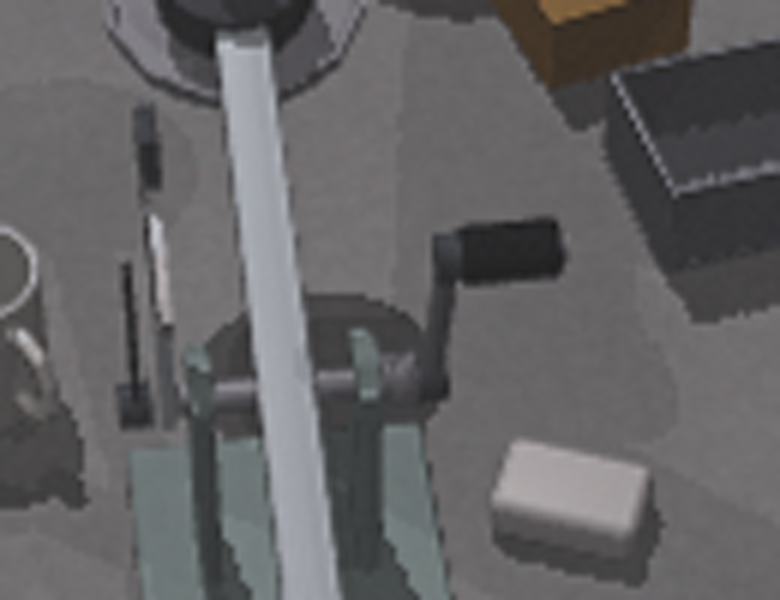

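View pics/c2.png

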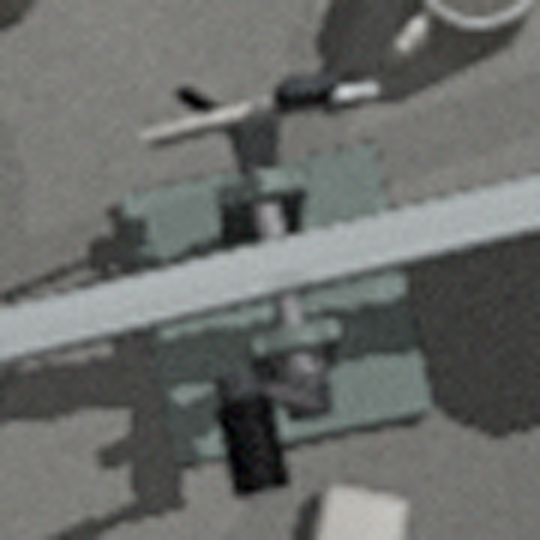

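The crops show these points, in original pixels:

| Feature | Side view | Top view |
|---|---|---|
| Grip middle | (355,181.7) | (322,223) |
| Pointer tip | (291,183.7) | (310,165.5) |
| Tab lower edge | (295.3,171.3) | not read |
| Tab block | not read | about (331,165) |

The foot corners are clear in the top view. Next I'll fit the stand pose.

```bash
cat > h.py <<'E'
import numpy as np, cv2
CAL={"side":(42.467123563614614,320.6403,202.3292,np.array([[-0.9954,-0.0651,0.0698,0.4395],[-0.0948,0.7588,-0.6444,0.9733],[-0.011,-0.6481,-0.7615,1.3854],[0,0,0,1]])),
"top":(44.87673203656628,316.05299,204.86801,np.array([[0.0028,-0.9905,0.1375,0.3066],[-1.0,-0.0021,0.0053,-0.0353],[-0.0049,-0.1375,-0.9905,1.7613],[0,0,0,1]]))}
def proj(cam,P):
    v,cx,cy,T=CAL[cam]; f=200/np.tan(np.radians(v/2)); c=np.linalg.inv(T)@np.append(P,1)
    return np.array([cx+f*c[0]/c[2],cy+f*c[1]/c[2]])
def w(p,q):  # p=(x,y,yaw), q in stand axes from stand origin
    c,s=np.cos(p[2]),np.sin(p[2]); return np.array([p[0]+c*q[0]-s*q[1],p[1]+s*q[0]+c*q[1],q[2]])
def ang(x,r,a): return (x,-r*np.sin(a),.15+r*np.cos(a))
E
cat > fit.py <<'E'
from h import *
from scipy.optimize import least_squares
S=lambda u,v:("side",270+u/6,140+v/6)
T=lambda u,v:("top",280+u/6,150+v/6)
b=-.25
O=[(S(510,250),lambda p:ang(-.107,.14,b+p[4])),(T(255,440),lambda p:ang(-.107,.14,b+p[4])),
(S(126,262),lambda p:ang(.078,.15,b)),(T(182,92),lambda p:ang(.078,.15,b)),
(S(152,188),lambda p:ang(.078,.15,p[3])),(T(303,92),lambda p:ang(.078,.165,p[3])),
(T(378,146),lambda p:(.085,-.08,.018)),(T(430,405),lambda p:(-.085,-.08,.018)),(T(178,460),lambda p:(-.085,.08,.018)),(T(122,195),lambda p:(.085,.08,.018)),
]
r=lambda p:np.concatenate([proj(o[0],w(p,f(p)))-o[1:] for o,f in O])
s=least_squares(r,[.35,-.05,.1,.1,0],loss="soft_l1");print(np.round(s.x,4));print(np.round(r(s.x).reshape(-1,2),1).tolist())
p=s.x;print("grip",w(p,ang(-.107,.14,b)), "piv",w(p,(0,0,.15)))
E
python3 fit.py
```

```text
[ 0.5626 -0.0627  0.1969  0.1252 -0.0241]
[[-0.6, -0.4], [-0.3, 1.4], [-0.4, 0.2], [0.5, 0.5], [-6.0, -2.2], [-1.2, -4.4], [0.0, 0.1], [0.8, 2.2], [-0.6, 1.5], [-0.2, 0.2]]
grip [ 0.45088406 -0.04967967  0.28564774] piv [ 0.56259265 -0.06271356  0.15      ]
```

Run:
```python
src=open('fit.py').read().replace("ang(.078,.15,p[3])","ang(.078+p[5],.15,p[3])").replace("ang(.078,.165,p[3])","ang(.078+p[5],.165,p[3])").replace(".1,0],",".1,0,0],")
src+='''
print([np.round(w(p,ang(.078+p[5],rr,p[3])),3) for rr in(.15,.18)])
for c in CAL:
  for n,q in dict(cantop=(0,.26*np.cos(b)-.16*np.sin(b),.15+.26*np.sin(b)+.16*np.cos(b)),cwtop=(0,-.26*np.cos(b)-.052*np.sin(b),.15-.26*np.sin(b)+.052*np.cos(b))).items(): print(c,n,proj(c,w(p,q)).round(1))
'''
exec(src)
from rig import ctrl
d=ctrl.get_image("wrist");print(d["vfov"],d["cx"],d["cy"],np.round(d["hand_eye"],4).tolist())
s=ctrl.state();print(s["tool_pos"],s["eef_rot"])
```

```text
[ 0.5646 -0.0629  0.2079  0.1181 -0.035  -0.018 ]
[[-1.1, -0.3], [-0.3, 0.9], [-0.9, 0.3], [0.3, 0.0], [-0.6, -2.4], [-0.6, 0.7], [-0.2, -0.7], [1.0, 1.3], [-0.3, 1.1], [-0.3, -0.1]]
grip [ 0.45278237 -0.05108455  0.28564774] piv [ 0.56462691 -0.06289515  0.15      ]
[array([ 0.627, -0.068,  0.299]), array([ 0.628, -0.071,  0.329])]
side cantop [327.9 265.8]
side cwtop [308.1 126.3]
top cantop [237.3 208.8]
top cwtop [401.8 173.7]
63.60513705354648 323.3918438090751 194.11151073536038 [[0.0012, -0.9477, -0.319, 0.0836], [1.0, 0.0012, 0.0002, 0.0011], [0.0002, -0.319, 0.9477, -0.143], [0.0, 0.0, 0.0, 1.0]]
[ 0.19060684 -0.62093553  0.23032541] [-8.16000568e-04  9.88930331e-01  1.48378345e-01 -3.75723200e-05]
```

```bash
J="python3 -m jog"
python3 -m jog '[[0,0,-0.5,0,0,0.0625,1],[0,0,-1,0,0,0.0625,1],[0,0,-1.0,0,0,0.0625,1],[0,0,-1.0,0,0,0.0625,1]]'
python3 -m jog '[[0.3,-0.4,-0.3,0,0,0,1],[0.6,-0.85,-0.5,0,0,0,1],[0.6,-0.85,-0.5,0,0,0,1]]' >/dev/null
python3 -m jog '[[0.3,-0.4,0,0,0,0,1],[0.6,-0.85,0,0,0,0,1],[0.6,-0.85,0,0,0,0,1]]' >/dev/null
python3 -m jog '[[0.3,-0.4,0,0,0,0,1],[0.6,-0.85,0,0,0,0,1],[0.6,-0.85,0,0,0,0,1]]' >/dev/null
python3 -m jog '[[0.3,-0.4,0,0,0,0,1],[0.6,-0.85,0,0,0,0,1],[0.6,-0.85,0,0,0,0,1]]' >/dev/null
python3 -m jog '[[0.3,-0.4,0,0,0,0,1],[0.6,-0.85,0,0,0,0,1],[0.6,-0.85,0,0,0,0,1]]' >/dev/null
python3 -m jog '[[0.3,-0.4,0,0,0,0,1],[0.6,-0.8,0,0,0,0,1],[0.6,-0.8,0,0,0,0,1],[0.6,-0.8,0,0,0,0,1],[0.6,-0.8,0,0,0,0,1]]'
python3 - <<'E'
from rig import ctrl
import cv2,numpy as np
s=ctrl.state();d=ctrl.get_image("wrist");np.savez("w1.npz",p=s["tool_pos"],q=s["eef_rot"],he=d["hand_eye"])
print(s["clock"],s["tool_pos"],s["eef_rot"],s["contact_force"])
cv2.imwrite("pics/w1.png",d["img"][:,:,::-1])
E
```

```text
clock: 0.55
tool_pos: [0.1908, -0.6221, 0.3336]
eef_rot: [0.002, 0.995, 0.1, 0.0]
contact_force: [0.1, 0.0, -1.3]
opening: 0.0855
grip_force: 0.0
clock: 2.55
tool_pos: [0.4433, -0.0566, 0.3805]
eef_rot: [0.0, 0.995, 0.099, -0.001]
contact_force: [0.1, -0.1, 0.7]
opening: 0.0856
grip_force: 0.0
2.55 [ 0.44329487 -0.05664585  0.38052381] [ 1.81207607e-04  9.95125891e-01  9.86093386e-02 -7.91015465e-04] [ 0.09471733 -0.1100697   0.68818064]
```

View pics/w1.png

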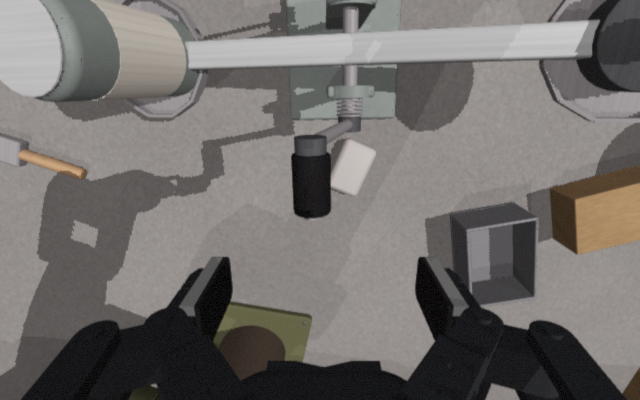

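The wrist view shows the black barrel centred near (311.5,184), the shaft at x≈350 and the foot's near edge at y≈118 from x≈288 to 396. The tool yaw is already close. I'll refit with these included.

```bash
cat >> h.py <<'E'
from scipy.spatial.transform import Rotation as R
z=np.load("w1.npz"); M=np.eye(4); M[:3,:3]=R.from_quat(np.roll(z["q"],-1)).as_matrix(); M[:3,3]=z["p"]
CAL["wrist"]=(63.60513705354648,323.39184,194.1115,M@z["he"])
E
python3 - <<'E'
src=open('fit.py').read().replace("ang(.078,.15,p[3])","ang(.078+p[5],.15,p[3])").replace("ang(.078,.165,p[3])","ang(.078+p[5],.165,p[3])").replace(".1,0],",".1,0,0],")
src=src.replace("(T(378","""(('wrist',311.5,184),lambda p:ang(-.107,.14,b+p[4])),(('wrist',288,119),lambda p:(-.085,.08,.018)),(('wrist',396,119),lambda p:(-.085,-.08,.018)),
(T(378""").replace("r=lambda","W=np.array([3 if o[0]=='wrist' else 1 for o,_ in O])[:,None]\nr=lambda").replace("np.concatenate([proj(o[0],w(p,f(p)))-o[1:] for o,f in O])","(W*np.array([proj(o[0],w(p,f(p)))-o[1:] for o,f in O])).ravel()")
src+='''
g=w(p,ang(-.107,.14,b+p[4]));print("grip fit",g,"tool",M[:3,:3].T@(g-M[:3,3]))
for x in(-.083,-.131): print(proj("wrist",w(p,ang(x,.14,b+p[4]))))
print(proj("wrist",w(p,(-.05,0,.15))),proj("wrist",w(p,(.08,0,.15))))
'''
exec(src)
E
```

```text
[ 0.5656 -0.0621  0.2044  0.1206 -0.0263 -0.019 ]
[[-1.6, -0.4], [-0.3, 0.5], [-1.3, 0.4], [0.2, -0.3], [-0.6, -2.4], [-0.6, 0.7], [0.0, -0.8], [6.2, 2.2], [-4.9, 0.4], [-0.4, -0.9], [0.7, 1.1], [-0.6, 0.8], [-0.5, -0.4]]
grip [ 0.45376559 -0.04987894  0.28564774] piv [ 0.56556917 -0.06207113  0.15      ]
grip fit [ 0.45304448 -0.04640102  0.28469092] tool [ 0.01172491 -0.00815177  0.09581248]
[310.95191333 153.0539831 ]
[312.03953372 212.58471478]
[349.19032237  99.29354203] [351.83084265 -38.53444072]
```

```bash
python3 -m jog '[[0.12,-0.08,0.3,0,0,0,1],[0.12,-0.08,0.6,0,0,0,1],[0.12,-0.08,0.9,0,0,0,1],[0.12,-0.08,0.9,0,0,0,1]]'
cat > beam.py <<'E'
from h import *
from scipy.ndimage import map_coordinates as mc
from scipy.optimize import minimize_scalar
P=(.5656,-.0621,.2044); REF={c:cv2.imread(f"pics/{c}0.png").astype(np.float32) for c in("side","top")}
# canister: top disc + side; tray; tub top (beam axes, from pivot)
th=np.linspace(0,2*np.pi,72,endpoint=False)
pts=[(r*np.cos(t),.26+r*np.sin(t),.16) for r in np.linspace(0,.052,14) for t in th]
bar=[(x,y,.012) for x in np.linspace(-.021,.021,9) for y in np.linspace(-.18,.18,60)]
cw=[(r*np.cos(t),-.26+r*np.sin(t),.052) for r in np.linspace(0,.06,10) for t in th]
tray=[(r*np.cos(t),.26+r*np.sin(t),-.02) for r in np.linspace(.05,.08,8) for t in th]
SETS={"can":np.array(pts),"bar":np.array(bar),"cw":np.array(cw)}
def pix(cam,Q,b):
    y=Q[:,1]*np.cos(b)-Q[:,2]*np.sin(b); zz=.15+Q[:,1]*np.sin(b)+Q[:,2]*np.cos(b); c,s=np.cos(P[2]),np.sin(P[2])
    X=np.c_[P[0]+c*Q[:,0]-s*y,P[1]+s*Q[:,0]+c*y,zz,np.ones(len(y))]
    v,cx,cy,T=CAL[cam]; f=200/np.tan(np.radians(v/2)); k=np.linalg.inv(T)@X.T
    return np.array([cy+f*k[1]/k[2],cx+f*k[0]/k[2]])
def samp(img,p): return np.concatenate([mc(img[:,:,i],p,order=1) for i in range(3)])
def measure(imgs):
    out={}
    for c,im in imgs.items():
        im=cv2.GaussianBlur(im.astype(np.float32),(0,0),1)
        for n,Q in SETS.items():
            if c=="top" and n=="bar": continue
            ref=samp(cv2.GaussianBlur(REF[c],(0,0),1),pix(c,Q,-.25))
            bs=np.arange(-.27,.271,.01); cost=lambda b:1-np.corrcoef(ref,samp(im,pix(c,Q,b)))[0,1]
            b0=bs[np.argmin([cost(b) for b in bs])]; m=minimize_scalar(cost,bounds=(b0-.012,b0+.012),method="bounded")
            out[c+n]=(round(m.x,4),round(1-m.fun,3))
    return out
def grab(cams=("side","top")):
    from rig import ctrl
    s=ctrl.state(); return s,{c:ctrl.get_image(c)["img"][:,:,::-1] for c in cams}
E
python3 - <<'E'
from beam import *
s,i=grab();print(s["clock"],s["tool_pos"]);print(measure(i))
for c in i: cv2.imwrite(f"pics/{c}1.png",i[c])
# synthetic check of reference alignment: how does ref fit at pixel offset? 
print({c:pix(c,SETS["can"][:1],-.25).ravel().round(1) for c in i})
E
```

```text
clock: 3.0
tool_pos: [0.4511, -0.0459, 0.2862]
eef_rot: [-0.001, 0.995, 0.098, -0.004]
contact_force: [0.4, 0.3, -0.1]
opening: 0.0855
grip_force: 0.0
3.0 [ 0.45106576 -0.04592193  0.28622777]
{'sidecan': (np.float64(-0.25), np.float64(1.0)), 'sidebar': (np.float64(-0.2455), np.float64(0.983)), 'sidecw': (np.float64(-0.2497), np.float64(1.0)), 'topcan': (np.float64(-0.2497), np.float64(1.0)), 'topcw': (np.float64(-0.2499), np.float64(0.999))}
{'side': array([266.1, 327.1]), 'top': array([208.2, 237. ])}
```

The predicted can top is 8 px too far out in both views, so the canister sits about 24 mm inward of the tray centre, which fits with the tub outboard of it. I'll correct that, then lower and pinch.

```bash
sed -i 's/^pts=.*/pts=[(r*np.cos(t),.235+r*np.sin(t),.16) for r in np.linspace(0,.052,14) for t in th]/' beam.py
python3 -m jog '[[0.01,0,0.1,0,0,0,1],[0.01,0,0.21,0,0,0,1],[0.01,0,0.21,0,0,0,0.5],[0.01,0,0.21,0,0,0,0],[0.01,0,0.21,0,0,0,-0.2],[0.01,0,0.21,0,0,0,-1],[0.01,0,0.21,0,0,0,-1],[0.01,0,0.21,0,0,0,-1],[0.01,0,0.21,0,0,0,-1]]' 30
python3 - <<'E'
from beam import *
from rig import ctrl
s,i=grab();print(s["clock"],s["tool_pos"],s["contact_force"],s["opening"],s["grip_force"]);print(measure(i))
print({c:pix(c,SETS["can"][:1],-.25).ravel().round(1) for c in i})
d=ctrl.get_image("wrist");a=cv2.resize(d["img"][:,:,::-1],(420,262))
t=cv2.resize(i["top"][150:250,230:400],None,fx=4,fy=3.3)[:,:380]
o=np.zeros((560,800,3),np.uint8);o[:262,:420]=a
o[:262,420:800]=cv2.resize(i["side"][90:325,230:420],(380,262))
o[270:560,:800]=cv2.resize(i["top"][150:250,200:440],(800,290),interpolation=cv2.INTER_CUBIC)
cv2.imwrite("pics/m1.png",o)
E
```

```text
clock: 4.0
tool_pos: [0.4548, -0.0445, 0.271]
eef_rot: [0.0, 0.995, 0.1, 0.0]
contact_force: [-0.9, -0.0, 2.6]
opening: 0.0289
grip_force: 30.9
4.0 [ 0.45477707 -0.04452846  0.27097764] [-0.93077396 -0.04815711  2.61987154] 0.028855859504601004 30.929415822029114
{'sidecan': (np.float64(-0.25), np.float64(1.0)), 'sidebar': (np.float64(-0.2462), np.float64(0.985)), 'sidecw': (np.float64(-0.2499), np.float64(1.0)), 'topcan': (np.float64(-0.2496), np.float64(1.0)), 'topcw': (np.float64(-0.25), np.float64(0.999))}
{'side': array([257.2, 326. ]), 'top': array([206.4, 244.2])}
```

View pics/m1.png

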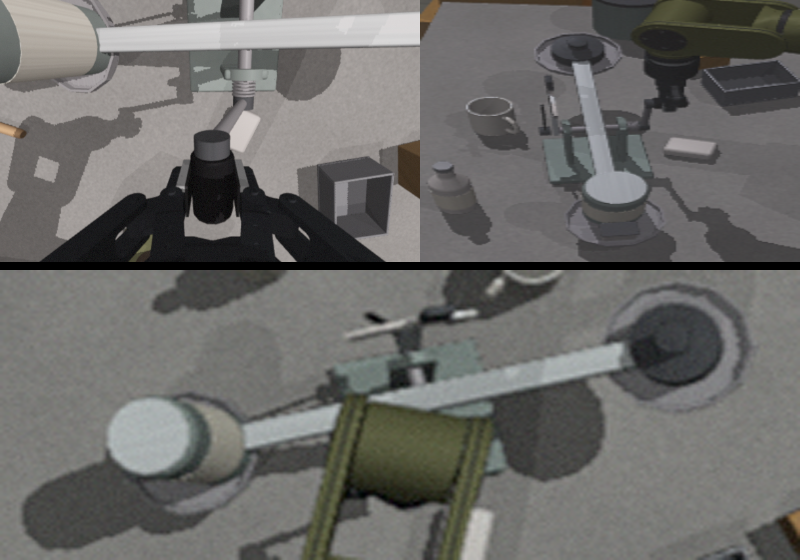

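The pinch is good: opening 29 mm, grip force 31 N, and all beam readings are at −0.25. I'll write the log and measure tool, then preload the lever to 0.2 rad, below any possible break-away.

```bash
cat > meas.py <<'E'
from beam import *
import json,sys
G0=np.array([.4548,-.0445]); TY=np.array([.199,-.980])
s,i=grab(("side",)); m=measure(i); b=.5*(m["sidecan"][0]+m["sidecw"][0])
d=(np.array(s["tool_pos"][:2])-G0)@TY; a=float(np.arcsin((d-.0346)/.14)); f=np.array(s["contact_force"])
print(f"t {s['clock']:.2f} alpha {a:.4f} can {m['sidecan']} cw {m['sidecw']} fy {f[:2]@TY:.2f} fz {f[2]:.1f} z {s['tool_pos'][2]:.4f} op {s['opening']:.4f}".replace("np.float64",""))
json.dump([s["clock"],a,float(m["sidecan"][0]),float(m["sidecw"][0]),float(f[:2]@TY)],open("log.jsonl","a")); open("log.jsonl","a").write("\n")
cv2.imwrite(f"pics/s_{s['clock']:.2f}.png",i["side"])
sys.exit(b>float(sys.argv[1]) if len(sys.argv)>1 else 0)
E
python3 meas.py
python3 -m jog '[[0,0.04,-0.01,0,0,0,-1],[0,0.137,-0.028,0,0,0,-1],[0,0.248,-0.041,0,0,0,-1],[0,0.346,-0.044,0,0,0,-1],[0,0.444,-0.041,0,0,0,-1],[0,0.541,-0.03,0,0,0,-1],[0,0.624,-0.016,0,0,0,-1],[0,0.624,-0.016,0,0,0,-1]]' >/dev/null
python3 meas.py
```

```text
t 4.15 alpha -0.2495 can ((-0.25), (1.0)) cw ((-0.2498), (1.0)) fy -0.98 fz 5.0 z 0.2709 op 0.0288
t 5.00 alpha 0.2123 can ((-0.25), (1.0)) cw ((-0.2501), (1.0)) fy -0.90 fz 8.5 z 0.2742 op 0.0291
```

```bash
python3 -m jog '[[0,0.034,0.008,0,0,0,-1],[0,0.068,0.016,0,0,0,-1],[0,0.068,0.016,0,0,0,-1]]' >/dev/null; python3 meas.py -0.247 &&
python3 -m jog '[[0,0.034,0.009,0,0,0,-1],[0,0.067,0.019,0,0,0,-1],[0,0.067,0.019,0,0,0,-1]]' >/dev/null && python3 meas.py -0.247 &&
python3 -m jog '[[0,0.034,0.011,0,0,0,-1],[0,0.067,0.022,0,0,0,-1],[0,0.067,0.022,0,0,0,-1]]' >/dev/null && python3 meas.py -0.247 &&
python3 -m jog '[[0,0.033,0.013,0,0,0,-1],[0,0.065,0.026,0,0,0,-1],[0,0.065,0.026,0,0,0,-1]]' >/dev/null && python3 meas.py -0.247 &&
python3 -m jog '[[0,0.032,0.014,0,0,0,-1],[0,0.064,0.028,0,0,0,-1],[0,0.064,0.028,0,0,0,-1]]' >/dev/null && python3 meas.py -0.247 &&
python3 -m jog '[[0,0.031,0.016,0,0,0,-1],[0,0.062,0.032,0,0,0,-1],[0,0.062,0.032,0,0,0,-1]]' >/dev/null && python3 meas.py -0.247
```

```text
t 5.35 alpha 0.2597 can ((-0.25), (1.0)) cw ((-0.25), (1.0)) fy -0.95 fz 10.1 z 0.2728 op 0.0291False
```

```bash
sed -i 's/sys.exit(b>/sys.exit(int(b>/; s/ else 0)$/ else 0))/; s/sys.exit(int(b>float(sys.argv\[1\]) if len(sys.argv)>1 else 0))/sys.exit(int(len(sys.argv)>1 and b>float(sys.argv[1])))/' meas.py; tail -1 meas.py
python3 - <<'E'
from rig import ctrl
import cv2,numpy as np
s=ctrl.state();print(np.round(s["tool_pos"],4),np.round(s["eef_rot"],3),np.round(s["contact_force"],2),np.round(s["ft_torque"],2))
a=cv2.imread("pics/s_5.35.png")[140:240,280:400];w=ctrl.get_image("wrist")["img"][:,:,::-1]
o=np.zeros((500,800,3),np.uint8);o[:333,:400]=cv2.resize(a,(400,333),interpolation=cv2.INTER_CUBIC);o[:400,400:]=cv2.resize(w[:,120:520],(400,400))
cv2.imwrite("pics/m2.png",o)
E
```

```text
sys.exit(int(len(sys.argv)>1 and b>float(sys.argv[1])))
[ 0.4695 -0.1134  0.2729] [0.001 0.995 0.099 0.002] [0.03 0.39 9.3 ] [0.07 0.04 0.06]
```

View pics/m2.png

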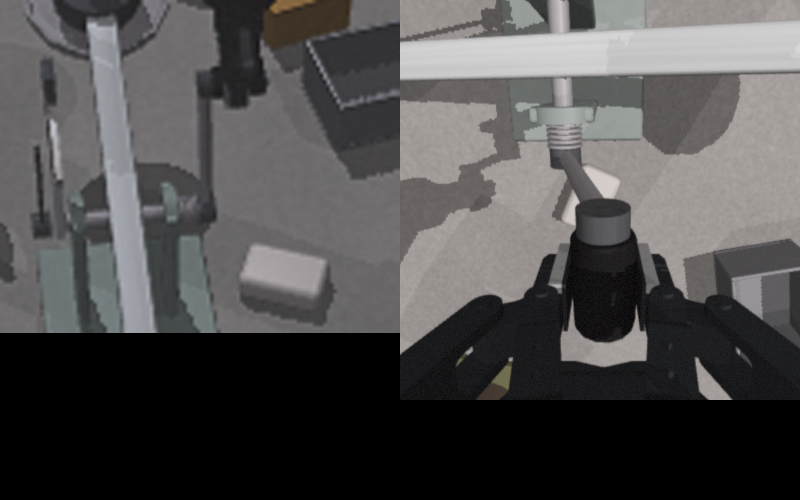

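The lever has turned with the gripper and the barrel is still held (wrist view, around (603,290)). I'll continue stepping and relieve about 2 mm of downward pressure.

```bash
python3 -m jog '[[0,0.034,-0.005,0,0,0,-1],[0,0.067,0.0,0,0,0,-1],[0,0.067,0.0,0,0,0,-1]]' >/dev/null && python3 meas.py -0.247 &&
python3 -m jog '[[0,0.034,0.011,0,0,0,-1],[0,0.067,0.022,0,0,0,-1],[0,0.067,0.022,0,0,0,-1]]' >/dev/null && python3 meas.py -0.247 &&
python3 -m jog '[[0,0.033,0.013,0,0,0,-1],[0,0.065,0.026,0,0,0,-1],[0,0.065,0.026,0,0,0,-1]]' >/dev/null && python3 meas.py -0.247 &&
python3 -m jog '[[0,0.032,0.014,0,0,0,-1],[0,0.064,0.028,0,0,0,-1],[0,0.064,0.028,0,0,0,-1]]' >/dev/null && python3 meas.py -0.247 &&
python3 -m jog '[[0,0.031,0.016,0,0,0,-1],[0,0.062,0.032,0,0,0,-1],[0,0.062,0.032,0,0,0,-1]]' >/dev/null && python3 meas.py -0.247 &&
python3 -m jog '[[0,0.031,0.017,0,0,0,-1],[0,0.061,0.035,0,0,0,-1],[0,0.061,0.035,0,0,0,-1]]' >/dev/null && python3 meas.py -0.247 &&
python3 -m jog '[[0,0.030,0.019,0,0,0,-1],[0,0.059,0.038,0,0,0,-1],[0,0.059,0.038,0,0,0,-1]]' >/dev/null && python3 meas.py -0.247
```

```text
t 5.75 alpha 0.3052 can ((-0.25), (1.0)) cw ((-0.25), (1.0)) fy -1.30 fz 6.0 z 0.2713 op 0.0290
t 6.10 alpha 0.3565 can ((-0.25), (1.0)) cw ((-0.25), (1.0)) fy -0.20 fz 6.3 z 0.2692 op 0.0292
t 6.45 alpha 0.4077 can ((-0.25), (1.0)) cw ((-0.2499), (1.0)) fy -0.38 fz 6.5 z 0.2668 op 0.0283
t 6.80 alpha 0.4585 can ((-0.2485), (1.0)) cw ((-0.2476), (0.999)) fy -0.54 fz 7.0 z 0.2641 op 0.0289
t 7.15 alpha 0.5095 can ((-0.2335), (0.999)) cw ((-0.2241), (0.996)) fy -0.78 fz 7.5 z 0.2611 op 0.0288
```

Break-away came at α≈0.43, and the beam is now at about −0.229 and rising slowly. The clock is stopped, so I'll write the estimator and planner now. It fits the ODE to the log and plans a quintic to the target by inverse dynamics.

```bash
cat > plan.py <<'E'
# usage: plan.py target T nrows [meas]   -> measures, fits, prints rows for the next call and predicted beam
from beam import *
from scipy.optimize import least_squares
import json,sys,os
G0=np.array([.4548,-.0445]); TY=np.array([.199,-.980]); LAG=.05; OFF=.009
K=json.load(open("knots.json")); tgt,T,n=float(sys.argv[1]),float(sys.argv[2]),int(sys.argv[3])
s,i=grab(); m=measure(i); f=np.array(s["contact_force"]); d=(np.array(s["tool_pos"][:2])-G0)@TY; a=float(np.arcsin((d-.0346)/.14))
for c in i: cv2.imwrite(f"pics/{c}_{s['clock']:.2f}.png",i[c])
v=[float(m[x][0]) for x in("sidecan","sidecw","topcan","topcw")]; sc=[float(m[x][1]) for x in("sidecan","sidecw","topcan","topcw")]
print(f"t {s['clock']:.2f} alpha {a:.4f} cmd {K[-1][1]:.4f}",v,sc,f"fz {f[2]:.1f} F {np.linalg.norm(f):.0f} op {s['opening']:.4f}")
D=[json.loads(l) for l in open("obs.jsonl")] if os.path.exists("obs.jsonl") else []
D.append([s["clock"],v]); open("obs.jsonl","a").write(json.dumps(D[-1])+"\n")
W=np.array([1.,1,1,1])
t0=s["clock"]+.1   # after the two camera calls
K.append([t0,K[-1][1]])
kt,ka=np.array(K).T; h=.01
ts=np.arange(6.,t0+h/2,h); al=np.interp(ts-LAG,kt,ka)+OFF; ad=np.gradient(al,h)
C=.02
def sim(p):
    T0,k,Kg,I=p; b,w_,o=-.25,0.,[]
    for A,Ad in zip(al,ad):
        o.append((b,w_)); acc=(k*(A-b)+.03*(Ad-w_)+T0+Kg*b-C*w_)/I; w_+=acc*h; b+=w_*h
        if b<-.25: b,w_=-.25,max(w_,0)
    return np.array(o)
ot=np.array([x[0] for x in D]); ob=np.array([np.dot(W[:len(x[1])],x[1])/W[:len(x[1])].sum() for x in D])
p0=np.array([-.25,.8,1.24,.28]); sg=np.array([.12,.06,.06,.02])
res=lambda p:np.r_[(np.interp(ot,ts,sim(p)[:,0])-ob)/.003,(p-p0)/sg]
F=least_squares(res,p0); p=F.x; S=sim(p); b,w0=S[-1]; print("par",p.round(3),"resid",(F.fun[:len(ot)]*.003)[-6:].round(4),f"now t {t0:.2f} b {b:.4f} w {w0:.4f}")
T0,k,Kg,I=p; aA=K[-1][1]+OFF; a0=(k*(aA-b)+T0+Kg*b-(C+.03)*w0)/I
# quintic (b,w0,a0)->(tgt,0,0) in T
M=np.array([[1,0,0,0,0,0],[0,1,0,0,0,0],[0,0,2,0,0,0],[T**j for j in range(6)],[j*T**max(j-1,0) for j in range(6)],[j*(j-1)*T**max(j-2,0) for j in range(6)]])
q=np.polynomial.Polynomial(np.linalg.solve(M,[b,w0,a0,tgt,0,0]))
tt=.1*np.arange(1,n+1); te=np.minimum(tt+LAG,T)
B,V,A2=q(te),q.deriv()(te)*(te<T),q.deriv(2)(te)*(te<T)
AL=B+(I*A2+(C)*V-T0-Kg*B)/k-OFF
ac=K[-1][1]; rows=[[0,round(1.4*(np.sin(x)-np.sin(ac)),3),round(1.4*(np.cos(ac)-np.cos(x)),3),0,0,0,-1] for x in AL]
print("alpha",AL.round(3)," b end",B[-1].round(4),"v",V[-1].round(4)); print(json.dumps(rows).replace(" ",""))
json.dump([[x[0],x[1]] for x in K]+[[t0+u,float(x)] for u,x in zip(tt,AL)],open("knots.json","w"))
E
python3 - <<'E'
import json
json.dump([[5.45,.25],[5.65,.3],[5.80,.3],[6.0,.35],[6.15,.35],[6.35,.4],[6.5,.4],[6.7,.45],[6.85,.45],[7.05,.5],[7.2,.5]],open("knots.json","w"))
with open("obs.jsonl","w") as f:
    for l in open("log.jsonl"):
        x=json.loads(l)
        if x[0]>6.05: f.write(json.dumps([x[0],x[2:4]])+"\n")
E
python3 plan.py 0.12 3.0 5
```

```text
t 7.20 alpha 0.5086 cmd 0.5000 [-0.2289, -0.2176, -0.2238, -0.2401] [0.998, 0.994, 0.997, 0.993] fz 7.8 F 9 op 0.0287
par [-0.226  0.803  1.238  0.28 ] resid [ 0.     -0.     -0.0001 -0.002   0.0017] now t 7.30 b -0.2140 w 0.1320
alpha [0.451 0.423 0.395 0.369 0.345]  b end -0.1131 v 0.2094
[[0,-0.061,-0.031,0,0,0,-1],[0,-0.097,-0.048,0,0,0,-1],[0,-0.132,-0.063,0,0,0,-1],[0,-0.166,-0.077,0,0,0,-1],[0,-0.198,-0.089,0,0,0,-1]]
```

```bash
sed -i 's/^W=.*/W=np.array([1.,1,1,.2])/' plan.py
python3 -m jog '[[0,-0.061,-0.031,0,0,0,-1],[0,-0.097,-0.048,0,0,0,-1],[0,-0.132,-0.063,0,0,0,-1],[0,-0.166,-0.077,0,0,0,-1],[0,-0.198,-0.089,0,0,0,-1]]' >/dev/null
python3 plan.py 0.12 2.4 4
```

```text
t 7.80 alpha 0.3487 cmd 0.3447 [-0.1507, -0.1108, -0.1451, -0.1956] [0.979, 0.934, 0.99, 0.957] fz 5.6 F 7 op 0.0287
par [-0.23   0.798  1.216  0.289] resid [ 0.     -0.     -0.0003 -0.0038 -0.0036  0.0017] now t 7.90 b -0.1210 w 0.1648
alpha [0.33  0.322 0.313 0.303]  b end -0.0484 v 0.1583
[[0,-0.02,-0.007,0,0,0,-1],[0,-0.03,-0.011,0,0,0,-1],[0,-0.042,-0.014,0,0,0,-1],[0,-0.056,-0.019,0,0,0,-1]]
```

The two canister readings agree (−0.151 and −0.145), but the counterweight template is degraded by its knob. I'll drop it and replan using the canister only.

```bash
sed -i 's/^W=.*/W=np.array([1.,0,1,0])/' plan.py
python3 - <<'E'
import json
K=json.load(open("knots.json"));json.dump(K[:-4],open("knots.json","w"))
E
python3 plan.py 0.12 2.4 4
```

```text
t 7.90 alpha 0.3477 cmd 0.3447 [-0.1386, -0.0937, -0.1345, -0.1933] [0.976, 0.921, 0.989, 0.944] fz 6.8 F 7 op 0.0292
par [-0.242  0.808  1.216  0.285] resid [ 0.     -0.0003 -0.0015 -0.0045 -0.001   0.002 ] now t 8.00 b -0.1210 w 0.1340
alpha [0.345 0.345 0.342 0.336]  b end -0.061 v 0.1383
[[0,0.001,0.0,0,0,0,-1],[0,0.0,0.0,0,0,0,-1],[0,-0.004,-0.001,0,0,0,-1],[0,-0.011,-0.004,0,0,0,-1]]
```

```bash
python3 -m jog '[[0,0.001,0,0,0,0,-1],[0,0,0,0,0,0,-1],[0,-0.004,-0.001,0,0,0,-1],[0,-0.011,-0.004,0,0,0,-1]]' >/dev/null
python3 plan.py 0.12 2.2 4
```

```text
t 8.40 alpha 0.3420 cmd 0.3362 [-0.0885, -0.0306, -0.0862, -0.1827] [0.969, 0.868, 0.986, 0.89] fz 4.9 F 6 op 0.0289
par [-0.29   0.865  1.185  0.278] resid [-0.0004 -0.0016 -0.0046 -0.0012  0.0004  0.0008] now t 8.50 b -0.0791 w 0.0710
alpha [0.365 0.378 0.384 0.386]  b end -0.0446 v 0.0967
[[0,0.038,0.014,0,0,0,-1],[0,0.054,0.02,0,0,0,-1],[0,0.063,0.024,0,0,0,-1],[0,0.065,0.024,0,0,0,-1]]
```

```bash
sed -i 's/ot=np.array(\[x\[0\] for/ot=np.array([x[0]+(.025 if len(x[1])>2 else 0) for/' plan.py
python3 -m jog '[[0,0.038,0.014,0,0,0,-1],[0,0.054,0.02,0,0,0,-1],[0,0.063,0.024,0,0,0,-1],[0,0.065,0.024,0,0,0,-1]]' >/dev/null
python3 plan.py 0.12 2.0 4
```

```text
t 8.90 alpha 0.3937 cmd 0.3855 [-0.0379, 0.0247, -0.0329, -0.148] [0.97, 0.824, 0.982, 0.827] fz 5.3 F 7 op 0.0289
par [-0.266  0.835  1.206  0.279] resid [-0.0024 -0.0033 -0.0016 -0.0003  0.0024 -0.0006] now t 9.00 b -0.0261 w 0.1374
alpha [0.331 0.304 0.281 0.261]  b end 0.0416 v 0.1437
[[0,-0.071,-0.027,0,0,0,-1],[0,-0.108,-0.039,0,0,0,-1],[0,-0.139,-0.048,0,0,0,-1],[0,-0.165,-0.055,0,0,0,-1]]
```

```bash
python3 -m jog '[[0,-0.071,-0.027,0,0,0,-1],[0,-0.108,-0.039,0,0,0,-1],[0,-0.139,-0.048,0,0,0,-1],[0,-0.165,-0.055,0,0,0,-1]]' >/dev/null
python3 plan.py 0.12 1.6 4
```

```text
t 9.40 alpha 0.2647 cmd 0.2612 [0.0406, 0.0908, 0.0454, -0.15] [0.97, 0.77, 0.972, 0.754] fz 4.0 F 6 op 0.0290
par [-0.261  0.832  1.216  0.274] resid [-0.0036 -0.0021 -0.0009  0.0021  0.0009 -0.0006] now t 9.50 b 0.0531 w 0.1398
alpha [0.227 0.214 0.207 0.203]  b end 0.1023 v 0.0726
[[0,-0.046,-0.012,0,0,0,-1],[0,-0.064,-0.015,0,0,0,-1],[0,-0.074,-0.018,0,0,0,-1],[0,-0.079,-0.019,0,0,0,-1]]
```

```bash
python3 -m jog '[[0,-0.046,-0.012,0,0,0,-1],[0,-0.064,-0.015,0,0,0,-1],[0,-0.074,-0.018,0,0,0,-1],[0,-0.079,-0.019,0,0,0,-1]]' >/dev/null
python3 plan.py 0.12 1.2 4
python3 - <<'E'
import cv2,glob,numpy as np
a=cv2.imread(sorted(glob.glob("pics/top_*.png"),key=lambda s:float(s[:-4].split("_")[-1]))[-1])[150:200,290:350]
b=cv2.imread(sorted(glob.glob("pics/side_*.png"),key=lambda s:float(s[:-4].split("_")[-1]))[-1])[150:215,280:320]
o=np.zeros((600,800,3),np.uint8);o[:400,:480]=cv2.resize(a,(480,400),interpolation=cv2.INTER_CUBIC);o[:520,480:800]=cv2.resize(b,(320,520),interpolation=cv2.INTER_CUBIC)
cv2.imwrite("pics/m3.png",o)
E
```

```text
t 9.90 alpha 0.2058 cmd 0.2029 [0.1049, 0.138, 0.1068, -0.1467] [0.97, 0.754, 0.948, 0.701] fz 5.3 F 7 op 0.0293
par [-0.259  0.829  1.223  0.271] resid [-0.0026 -0.0014  0.0015  0.0008  0.0012 -0.0008] now t 10.00 b 0.1107 w 0.0698
alpha [0.191 0.193 0.2   0.21 ]  b end 0.1256 v 0.0012
[[0,-0.016,-0.003,0,0,0,-1],[0,-0.013,-0.003,0,0,0,-1],[0,-0.004,-0.001,0,0,0,-1],[0,0.009,0.002,0,0,0,-1]]
```

View pics/m3.png

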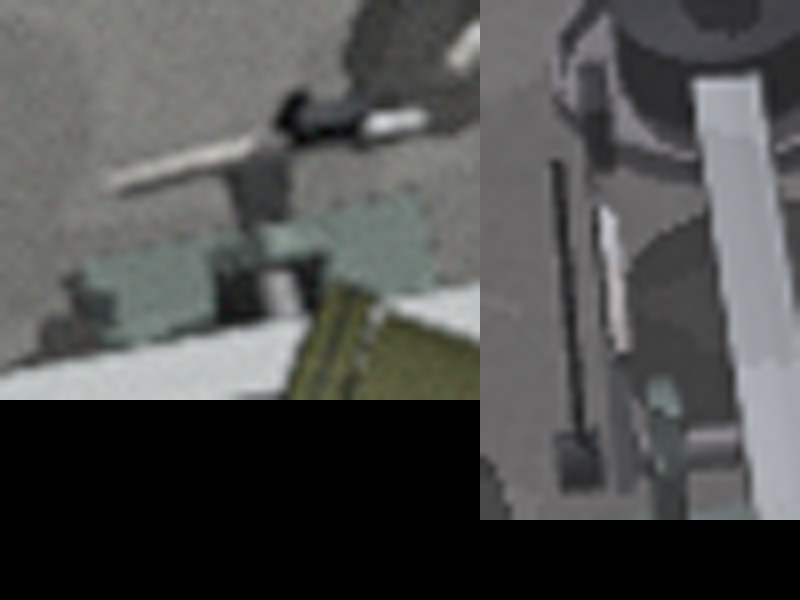

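In the top crop (8×), the pointer tip is at (293,100), which is px (326.6,162.5). The tab is centred at (322–328,118), px ≈(330.5,164.8). In the side view, the tip is at (289.5,170) and the tab's lower edge at (295,171.2). I'll compare both with the model.

Run:
```python
from h import *
p=(.5656,-.0621,.2044)
for a in(-.25,.105,.12,.15): print(a,"tip",[proj(c,w(p,ang(.078,.15,a))).round(1) for c in("top","side")])
for x in(.056,.06,.064):
  for a in(.09,.12,.15): print(x,a,"tab c/lower/upper",[proj(c,w(p,ang(x,r,a))).round(1) for c in("top","side") for r in(.165,.15,.18)])
im=cv2.imread("pics/top0.png")[158:172,322:342].sum(2)//3
print(im)
```

```text
-0.25 tip [array([310.5, 165. ]), array([289.7, 184.1])]
0.105 tip [array([327.3, 161.4]), array([288.3, 170. ])]
0.12 tip [array([328. , 161.2]), array([288.3, 169.5])]
0.15 tip [array([329.4, 161. ]), array([288.2, 168.6])]
0.056 0.09 tab c/lower/upper [array([328.5, 167.2]), array([328. , 168.3]), array([329.1, 166.1]), array([295.6, 165.9]), array([295.9, 169.8]), array([295.3, 162. ])]
0.056 0.12 tab c/lower/upper [array([330.1, 166.9]), array([329.4, 168.1]), array([330.8, 165.8]), array([295.5, 164.9]), array([295.8, 168.9]), array([295.2, 160.8])]
0.056 0.15 tab c/lower/upper [array([331.7, 166.7]), array([330.8, 167.8]), array([332.5, 165.5]), array([295.4, 163.8]), array([295.7, 167.9]), array([295.1, 159.7])]
0.06 0.09 tab c/lower/upper [array([328.3, 166. ]), array([327.7, 167.1]), array([328.8, 164.8]), array([294.2, 166.1]), array([294.5, 170. ]), array([293.9, 162.1])]
0.06 0.12 tab c/lower/upper [array([329.8, 165.7]), array([329.2, 166.8]), array([330.5, 164.5]), array([294.1, 165. ]), array([294.4, 169. ]), array([293.8, 160.9])]
0.06 0.15 tab c/lower/upper [array([
[... 1123 characters left out ...]
  69  77
   97 116]
 [121 126 125 108  73  58  70  74  79  79  78  66  57  57 128 165 169 170
  174 177]
 [123 123 124  96  41  46  60  51  59  44  53  32  30  92 168 206 193 173
  160 160]
 [132 140 143  96  25  17  29  28  24  23  18  13  27  87 126 138 125  99
   92  96]
 [125 126 128  91  45  22  31  29  32  40  44  45  42  56  66  55  63  72
   95 106]
 [104 100  93  71  51  43  56  69  71  78  84  83  58  64  78  94 105 113
  128 130]
 [ 81  79  71  73  75  89 101 106 110 102 115 108 101  99 102 115 119 128
  129 128]
 [ 67  65  59  63  81 110 116 113 111 114 117 120 118 116 115 117 121 127
  130 130]
 [ 60  51  56  58  87 116 118 109 115 113 115 116 121 116 115 117 129 129
  119 122]]
```

By the tab's near-face centre in the top view (u≈330.2), the tab is at about 0.122 rad, and the pointer is already within its width. I'll aim for 0.125 and hold.

```bash
python3 -m jog '[[0,-0.016,-0.003,0,0,0,-1],[0,-0.013,-0.003,0,0,0,-1],[0,-0.004,-0.001,0,0,0,-1],[0,0.009,0.002,0,0,0,-1]]' >/dev/null
python3 plan.py 0.125 1.0 7
```

```text
t 10.40 alpha 0.2137 cmd 0.2098 [0.1403, 0.1719, 0.1413, -0.1228] [0.973, 0.755, 0.937, 0.659] fz 5.0 F 7 op 0.0289
par [-0.254  0.822  1.223  0.27 ] resid [-0.0028 -0.0003 -0.0006  0.0014  0.0037 -0.0021] now t 10.50 b 0.1407 w 0.0238
alpha [0.175 0.177 0.191 0.214 0.239 0.262 0.276]  b end 0.1272 v -0.0225
[[0,-0.047,-0.009,0,0,0,-1],[0,-0.045,-0.009,0,0,0,-1],[0,-0.025,-0.005,0,0,0,-1],[0,0.006,0.001,0,0,0,-1],[0,0.04,0.009,0,0,0,-1],[0,0.071,0.017,0,0,0,-1],[0,0.09,0.022,0,0,0,-1]]
```

```bash
sed -i 's#-ob)/.003,#-ob)/(.003*(1+(t0-ot)/2)),#; s#(F.fun\[:len(ot)\]\*.003)#(F.fun[:len(ot)]*.003*(1+(t0-ot)/2))#' plan.py
python3 -m jog '[[0,-0.047,-0.009,0,0,0,-1],[0,-0.045,-0.009,0,0,0,-1],[0,-0.025,-0.005,0,0,0,-1],[0,0.006,0.001,0,0,0,-1],[0,0.04,0.009,0,0,0,-1],[0,0.071,0.017,0,0,0,-1],[0,0.09,0.022,0,0,0,-1]]' >/dev/null
python3 plan.py 0.125 1.4 6
```

```text
t 11.20 alpha 0.2823 cmd 0.2758 [0.1728, 0.2054, 0.1744, 0.2032] [0.979, 0.766, 0.93, 0.638] fz 5.8 F 8 op 0.0289
par [-0.247  0.813  1.227  0.276] resid [-0.0049 -0.0056 -0.0035  0.0019  0.0049 -0.0009] now t 11.30 b 0.1773 w 0.0674
alpha [0.129 0.079 0.061 0.069 0.097 0.139]  b end 0.1772 v -0.1005
[[0,-0.201,-0.041,0,0,0,-1],[0,-0.27,-0.049,0,0,0,-1],[0,-0.296,-0.05,0,0,0,-1],[0,-0.285,-0.05,0,0,0,-1],[0,-0.245,-0.046,0,0,0,-1],[0,-0.187,-0.039,0,0,0,-1]]
```

The beam overshot the prediction, so the rigid fit from start-up is too stiff an estimator. I'll switch to a sliding window with a free initial state and replan on the existing data.

```bash
python3 - <<'E'
import json
K=json.load(open("knots.json"));K=K[:-6];print(K[-2:]);json.dump(K,open("knots.json","w"))
s=open("plan.py").read()
a=s.index("s,i=grab()");b=s.index("W=np.array")
meas=s[a:b]
s=s[:a]+"NM=len(sys.argv)>4\nif not NM:\n"+"".join("    "+l+"\n" for l in meas.strip().split("\n"))+"else: D=[json.loads(l) for l in open('obs.jsonl')]\n"+s[b:]
s=s.replace("t0=s[\"clock\"]+.1   # after the two camera calls\nK.append([t0,K[-1][1]])","t0=K[-1][0] if NM else s['clock']+.1\nif not NM: K.append([t0,K[-1][1]])")
s=s.replace("OFF=.009","OFF=.004")
a=s.index("ts=np.arange");b=s.index("T0,k,Kg,I=p; aA")
s=s[:a]+'''D=[x for x in D if x[0]>t0-2.6 and len(x[1])>2]
ot=np.array([x[0]+.05*j for x in D for j in(0,1)]); ob=np.array([x[1][2*j] for x in D for j in(0,1)])
ts=np.arange(ot[0],t0+h/2,h); al=np.interp(ts-LAG,kt,ka)+OFF; ad=np.gradient(al,h); C=.02; k,Kg,I=.8,1.24,.28
def sim(p):
    b,w_,T0=p; o=[]
    for A,Ad in zip(al,ad):
        o.append((b,w_)); acc=(k*(A-b)+.03*(Ad-w_)+T0+Kg*b-C*w_)/I; w_+=acc*h; b+=w_*h
    return np.array(o)
P0=json.load(open("T0.json")) if os.path.exists("T0.json") else -.245
F=least_squares(lambda p:np.r_[(np.interp(ot,ts,sim(p)[:,0])-ob)/.003,(p[2]-P0)/.02],[ob[0],.1,P0]); S=sim(F.x); b,w0=S[-1]
print("T0",F.x[2].round(3),"res",(F.fun[:-1]*3).round(1),"sd",np.sqrt(np.diag(np.linalg.inv(F.jac.T@F.jac))).round(3),f"now t {t0:.2f} b {b:.4f} w {w0:.4f}")
p=[F.x[2],k,Kg,I]
'''+s[b:]
open("plan.py","w").write(s)
E
python3 plan.py 0.125 1.4 6 x
```

```text
[[11.2, 0.2757839961332461], [11.299999999999999, 0.2757839961332461]]
T0 -0.24 res [ 0.2  1.5 -3.3 -0.6 -1.7  1.4  0.9  2.6 -1.3  0.2] sd [0.002 0.005 0.001] now t 11.30 b 0.1782 w 0.0766
alpha [0.113 0.058 0.038 0.046 0.077 0.123]  b end 0.1803 v -0.1055
[[0,-0.223,-0.044,0,0,0,-1],[0,-0.3,-0.051,0,0,0,-1],[0,-0.329,-0.052,0,0,0,-1],[0,-0.316,-0.051,0,0,0,-1],[0,-0.273,-0.049,0,0,0,-1],[0,-0.209,-0.042,0,0,0,-1]]
```

```bash
python3 -c "
import json
K=json.load(open('knots.json'));json.dump(K[:-2],open('knots.json','w'))"
python3 -m jog '[[0,-0.223,-0.044,0,0,0,-1],[0,-0.3,-0.051,0,0,0,-1],[0,-0.329,-0.052,0,0,0,-1],[0,-0.316,-0.051,0,0,0,-1]]' >/dev/null
python3 plan.py 0.125 1.5 4
```

```text
t 11.70 alpha 0.0467 cmd 0.0463 [0.1962, 0.2292, 0.193, 0.2045] [0.976, 0.763, 0.922, 0.625] fz 3.3 F 6 op 0.0290
T0 -0.239 res [-1.3  1.2 -1.6  1.4  0.2  1.8 -2.1 -0.5 -0.2  1.1] sd [0.002 0.006 0.001] now t 11.80 b 0.1913 w -0.0655
alpha [0.153 0.204 0.241 0.266]  b end 0.1474 v -0.0884
[[0,0.149,0.015,0,0,0,-1],[0,0.219,0.028,0,0,0,-1],[0,0.27,0.039,0,0,0,-1],[0,0.303,0.048,0,0,0,-1]]
```

```bash
python3 -m jog '[[0,0.149,0.015,0,0,0,-1],[0,0.219,0.028,0,0,0,-1],[0,0.27,0.039,0,0,0,-1],[0,0.303,0.048,0,0,0,-1]]' >/dev/null
python3 plan.py 0.125 1.5 4
```

```text
t 12.20 alpha 0.2755 cmd 0.2659 [0.1567, 0.1883, 0.1515, -0.0846] [0.976, 0.764, 0.935, 0.654] fz 5.0 F 7 op 0.0288
T0 -0.239 res [-1.6  1.3 -0.1  1.5 -2.1 -0.5  0.4  1.8 -1.1  0.4] sd [0.002 0.006 0.001] now t 12.30 b 0.1487 w -0.0616
alpha [0.254 0.247 0.241 0.237]  b end 0.1324 v -0.0194
[[0,-0.016,-0.004,0,0,0,-1],[0,-0.026,-0.007,0,0,0,-1],[0,-0.034,-0.009,0,0,0,-1],[0,-0.04,-0.01,0,0,0,-1]]
```

```bash
python3 -m jog '[[0,-0.016,-0.004,0,0,0,-1],[0,-0.026,-0.007,0,0,0,-1],[0,-0.034,-0.009,0,0,0,-1],[0,-0.04,-0.01,0,0,0,-1]]' >/dev/null
python3 plan.py 0.125 1.6 6
```

```text
t 12.70 alpha 0.2427 cmd 0.2365 [0.1484, 0.1812, 0.146, -0.1523] [0.975, 0.76, 0.936, 0.652] fz 5.7 F 8 op 0.0288
T0 -0.235 res [ 0.2  1.4 -4.1 -2.5 -0.1  1.6  2.5  4.6 -3.  -0.5] sd [0.002 0.005 0.001] now t 12.80 b 0.1458 w 0.0071
alpha [0.202 0.188 0.18  0.179 0.182 0.189]  b end 0.1444 v -0.0246
[[0,-0.048,-0.011,0,0,0,-1],[0,-0.067,-0.014,0,0,0,-1],[0,-0.077,-0.016,0,0,0,-1],[0,-0.079,-0.017,0,0,0,-1],[0,-0.075,-0.016,0,0,0,-1],[0,-0.066,-0.014,0,0,0,-1]]
```

```bash
cat > gfit.py <<'E'
import json,numpy as np
from scipy.optimize import least_squares
K=np.array(json.load(open("knots.json")));kt,ka=K.T
D=[json.loads(l) for l in open("obs.jsonl")];D=[x for x in D if len(x[1])>2]
h=.01;G=[D[i:i+4] for i in range(0,len(D)-1,3)]
G=[g for g in G if len(g)>1]
def sim(b,w,p,t):
    T0,k,Kg,I,L,cd,g=p;al=np.interp(t-L,kt,ka)+.005;ad=np.gradient(al,h);o=[]
    for A,Ad in zip(al,ad):
        o.append(b);w+=(k*(A-b)+cd*(Ad-w)+T0+Kg*b-.02*w)/I*h;b+=w*h
    return np.array(o)
p0=np.array([-.24,.8,1.24,.28,.05,.03,1]);sg=np.array([.1,.08,.1,.03,.05,.03,.1])
def res(x):
    p=x[:7];r=list((p-p0)/sg)
    for j,g in enumerate(G):
        t=np.arange(g[0][0],g[-1][0]+.06,h);s=sim(x[7+2*j],x[8+2*j],p,t)
        for q in g:
            for c in(0,1):
                m=-.25+(q[1][2*c]+.25)*(p[6]);r.append((np.interp(q[0]+.05*c,t,s)-m)/.003)
    return np.array(r)
x0=np.r_[p0,np.ravel([[g[0][1][0],(g[1][1][0]-g[0][1][0])/(g[1][0]-g[0][0])] for g in G])]
F=least_squares(res,x0);sd=np.sqrt(np.diag(np.linalg.inv(F.jac.T@F.jac)))
print(F.x[:7].round(3),sd[:7].round(3),F.cost);print((F.fun[7:]*3).round(1))
print(res(x0)[7:].std())
E
python3 -c "
import json
K=json.load(open('knots.json'));json.dump(K[:-6],open('knots.json','w'))"
python3 gfit.py
```

```text
[-0.23   0.793  1.234  0.281  0.028  0.052  0.973] [0.021 0.051 0.073 0.025 0.034 0.02  0.085] 2.2357153212341188
[-0.3 -0.1  0.1  0.5 -0.3  1.1 -1.4  0.6 -0.5  1.3 -1.6  0.3 -1.6  1.1
 -1.2  1.6 -1.2  1.5 -1.   0.6 -0.9  1.4 -0.5  0.2 -0.5  0.1 -0.6  2.
 -1.8  1. ]
13.829442220897471
```

```bash
sed -i 's/LAG=.05; OFF=.004/LAG=.03; OFF=.005/; s/t0-2.6/t0-1.75/; s/else -.245/else -.235/; s/k,Kg,I=.8,1.24,.28/k,Kg,I=.795,1.235,.28/; s/+.03\*(Ad/+.045*(Ad/; s/(C+.03)/(C+.045)/' plan.py
python3 plan.py 0.125 1.6 5 x
```

```text
T0 -0.234 res [-0.7  1.2 -1.2 -0.4 -0.4  2.2 -1.8  1.1] sd [0.002 0.008 0.003] now t 12.80 b 0.1477 w 0.0144
alpha [0.198 0.18  0.17  0.167 0.17 ]  b end 0.1509 v -0.0176
[[0,-0.052,-0.012,0,0,0,-1],[0,-0.077,-0.016,0,0,0,-1],[0,-0.091,-0.019,0,0,0,-1],[0,-0.096,-0.02,0,0,0,-1],[0,-0.092,-0.019,0,0,0,-1]]
```

```bash
python3 -m jog '[[0,-0.052,-0.012,0,0,0,-1],[0,-0.077,-0.016,0,0,0,-1],[0,-0.091,-0.019,0,0,0,-1],[0,-0.096,-0.02,0,0,0,-1],[0,-0.092,-0.019,0,0,0,-1]]' >/dev/null
python3 plan.py 0.125 1.6 5
```

```text
t 13.30 alpha 0.1744 cmd 0.1697 [0.1506, 0.1845, 0.1462, -0.1512] [0.976, 0.76, 0.935, 0.653] fz 5.1 F 7 op 0.0294
T0 -0.233 res [-0.5  0.2 -0.5  2.  -2.   0.8 -1.6  1.7] sd [0.002 0.007 0.002] now t 13.40 b 0.1465 w -0.0300
alpha [0.2   0.216 0.228 0.236 0.24 ]  b end 0.1284 v -0.024
[[0,0.041,0.008,0,0,0,-1],[0,0.063,0.012,0,0,0,-1],[0,0.08,0.016,0,0,0,-1],[0,0.09,0.019,0,0,0,-1],[0,0.096,0.02,0,0,0,-1]]
```

```bash
python3 -m jog '[[0,0.041,0.008,0,0,0,-1],[0,0.063,0.012,0,0,0,-1],[0,0.08,0.016,0,0,0,-1],[0,0.09,0.019,0,0,0,-1],[0,0.096,0.02,0,0,0,-1]]' >/dev/null
python3 plan.py 0.125 1.6 7
```

```text
t 13.90 alpha 0.2463 cmd 0.2399 [0.1317, 0.1651, 0.128, -0.1467] [0.972, 0.756, 0.941, 0.663] fz 4.7 F 8 op 0.0289
T0 -0.234 res [-1.3  1.5 -1.6  1.6 -1.5  1.3] sd [0.002 0.01  0.004] now t 14.00 b 0.1286 w -0.0130
alpha [0.232 0.228 0.224 0.221 0.219 0.219 0.218]  b end 0.1262 v -0.0014
[[0,-0.01,-0.002,0,0,0,-1],[0,-0.017,-0.004,0,0,0,-1],[0,-0.022,-0.005,0,0,0,-1],[0,-0.026,-0.006,0,0,0,-1],[0,-0.028,-0.007,0,0,0,-1],[0,-0.029,-0.007,0,0,0,-1],[0,-0.029,-0.007,0,0,0,-1]]
```

```bash
sed -i 's/t0-1.75/t0-2.05/' plan.py
python3 -m jog '[[0,-0.01,-0.002,0,0,0,-1],[0,-0.017,-0.004,0,0,0,-1],[0,-0.022,-0.005,0,0,0,-1],[0,-0.026,-0.006,0,0,0,-1],[0,-0.028,-0.007,0,0,0,-1],[0,-0.029,-0.007,0,0,0,-1],[0,-0.029,-0.007,0,0,0,-1]]' >/dev/null
python3 plan.py 0.125 1.6 7
```

```text
t 14.70 alpha 0.2240 cmd 0.2183 [0.1283, 0.1603, 0.1256, -0.1468] [0.972, 0.757, 0.942, 0.673] fz 4.3 F 7 op 0.0288
T0 -0.233 res [-1.4  1.6 -1.4  1.4 -1.4  1.3] sd [0.002 0.009 0.004] now t 14.80 b 0.1268 w -0.0004
alpha [0.218 0.217 0.217 0.218 0.218 0.218 0.219]  b end 0.1259 v -0.002
[[0,-0.001,-0.0,0,0,0,-1],[0,-0.001,-0.0,0,0,0,-1],[0,-0.001,-0.0,0,0,0,-1],[0,-0.001,-0.0,0,0,0,-1],[0,-0.001,-0.0,0,0,0,-1],[0,0.0,0.0,0,0,0,-1],[0,0.001,0.0,0,0,0,-1]]
```

```bash
python3 -m jog '[[0,-0.001,0,0,0,0,-1],[0,-0.001,0,0,0,0,-1],[0,-0.001,0,0,0,0,-1],[0,-0.001,0,0,0,0,-1],[0,-0.001,0,0,0,0,-1],[0,0,0,0,0,0,-1],[0,0.001,0,0,0,0,-1]]' >/dev/null
python3 plan.py 0.125 1.6 8
python3 - <<'E'
import cv2,numpy as np
a=cv2.imread("pics/top_14.70.png")[154:174,308:348];b=cv2.imread("pics/side_14.70.png")[150:210,280:310]
o=np.zeros((600,800,3),np.uint8);o[:260,:520]=cv2.resize(a,(520,260),interpolation=cv2.INTER_NEAREST);o[300:560,:520]=cv2.resize(cv2.imread("pics/top0.png")[154:174,308:348],(520,260),interpolation=cv2.INTER_NEAREST);o[:540,530:800]=cv2.resize(b,(270,540),interpolation=cv2.INTER_CUBIC)
cv2.imwrite("pics/m4.png",o)
E
```

```text
t 15.50 alpha 0.2248 cmd 0.2188 [0.1257, 0.159, 0.1217, -0.1471] [0.972, 0.757, 0.945, 0.677] fz 5.4 F 8 op 0.0288
T0 -0.235 res [-1.4  1.5 -1.3  1.3 -1.9  1.7] sd [0.002 0.008 0.003] now t 15.60 b 0.1231 w -0.0074
alpha [0.226 0.229 0.231 0.232 0.231 0.23  0.228 0.225]  b end 0.1221 v 0.0061
[[0,0.01,0.002,0,0,0,-1],[0,0.015,0.003,0,0,0,-1],[0,0.017,0.004,0,0,0,-1],[0,0.018,0.004,0,0,0,-1],[0,0.017,0.004,0,0,0,-1],[0,0.015,0.003,0,0,0,-1],[0,0.012,0.003,0,0,0,-1],[0,0.009,0.002,0,0,0,-1]]
```

View pics/m4.png

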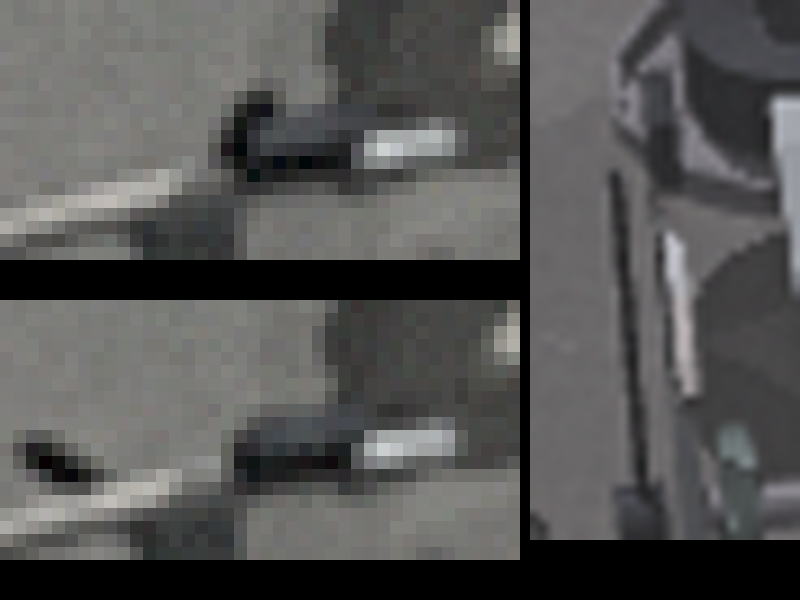

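In the top crop, the pointer tip at px ≈(327.9,161.7) matches the model for 0.12. The tab face centre at u≈330.1 corresponds to 0.12–0.13, so the pointer is centred on the tab. I'll keep holding, aiming at 0.128.

```bash
python3 -m jog '[[0,0.01,0.002,0,0,0,-1],[0,0.015,0.003,0,0,0,-1],[0,0.017,0.004,0,0,0,-1],[0,0.018,0.004,0,0,0,-1],[0,0.017,0.004,0,0,0,-1],[0,0.015,0.003,0,0,0,-1],[0,0.012,0.003,0,0,0,-1],[0,0.009,0.002,0,0,0,-1]]' >/dev/null
python3 plan.py 0.128 1.6 8
```

```text
t 16.40 alpha 0.2315 cmd 0.2251 [0.1278, 0.1602, 0.1253, -0.1471] [0.972, 0.756, 0.942, 0.671] fz 5.4 F 8 op 0.0290
T0 -0.234 res [-1.2  1.3 -1.8  1.9 -1.7  1.5] sd [0.002 0.008 0.003] now t 16.50 b 0.1275 w 0.0142
alpha [0.213 0.207 0.203 0.202 0.202 0.204 0.207 0.211]  b end 0.1318 v -0.0069
[[0,-0.017,-0.004,0,0,0,-1],[0,-0.025,-0.005,0,0,0,-1],[0,-0.03,-0.006,0,0,0,-1],[0,-0.032,-0.007,0,0,0,-1],[0,-0.031,-0.007,0,0,0,-1],[0,-0.029,-0.006,0,0,0,-1],[0,-0.025,-0.005,0,0,0,-1],[0,-0.02,-0.004,0,0,0,-1]]
```

```bash
tail -1 obs.jsonl
```

```text
[16.4, [0.1278, 0.1602, 0.1253, -0.1471]]
```

```bash
python3 -m jog '[[0,-0.017,-0.004,0,0,0,-1],[0,-0.025,-0.005,0,0,0,-1],[0,-0.03,-0.006,0,0,0,-1],[0,-0.032,-0.007,0,0,0,-1],[0,-0.031,-0.007,0,0,0,-1],[0,-0.029,-0.006,0,0,0,-1],[0,-0.025,-0.005,0,0,0,-1],[0,-0.02,-0.004,0,0,0,-1]]' >/dev/null
python3 plan.py 0.128 1.6 8
```

```text
t 17.30 alpha 0.2169 cmd 0.2105 [0.1263, 0.1596, 0.1218, -0.1471] [0.971, 0.759, 0.944, 0.68] fz 4.5 F 7 op 0.0290
T0 -0.236 res [-1.8  2.  -1.5  1.5 -1.8  1.7] sd [0.002 0.007 0.002] now t 17.40 b 0.1224 w -0.0226
alpha [0.235 0.246 0.253 0.255 0.253 0.249 0.242 0.234]  b end 0.1188 v 0.0188
[[0,0.033,0.008,0,0,0,-1],[0,0.049,0.011,0,0,0,-1],[0,0.057,0.013,0,0,0,-1],[0,0.06,0.014,0,0,0,-1],[0,0.058,0.014,0,0,0,-1],[0,0.052,0.012,0,0,0,-1],[0,0.043,0.01,0,0,0,-1],[0,0.032,0.007,0,0,0,-1]]
```

```bash
python3 -m jog '[[0,0.033,0.008,0,0,0,-1],[0,0.049,0.011,0,0,0,-1],[0,0.057,0.013,0,0,0,-1],[0,0.06,0.014,0,0,0,-1],[0,0.058,0.014,0,0,0,-1],[0,0.052,0.012,0,0,0,-1],[0,0.043,0.01,0,0,0,-1],[0,0.032,0.007,0,0,0,-1]]' >/dev/null
python3 plan.py 0.128 1.8 8
```

```text
t 18.20 alpha 0.2404 cmd 0.2340 [0.1297, 0.1621, 0.1286, -0.123] [0.972, 0.755, 0.941, 0.666] fz 4.9 F 8 op 0.0292
T0 -0.233 res [-1.3  1.5 -1.8  1.8 -1.5  1.3] sd [0.002 0.007 0.002] now t 18.30 b 0.1318 w 0.0377
alpha [0.203 0.188 0.178 0.173 0.172 0.175 0.18  0.188]  b end 0.1442 v -0.0194
[[0,-0.042,-0.009,0,0,0,-1],[0,-0.063,-0.013,0,0,0,-1],[0,-0.077,-0.016,0,0,0,-1],[0,-0.084,-0.017,0,0,0,-1],[0,-0.085,-0.018,0,0,0,-1],[0,-0.082,-0.017,0,0,0,-1],[0,-0.074,-0.016,0,0,0,-1],[0,-0.063,-0.014,0,0,0,-1]]
```

```bash
python3 -c "
import json
K=json.load(open('knots.json'));json.dump(K[:-3],open('knots.json','w'))"
python3 -m jog '[[0,-0.042,-0.009,0,0,0,-1],[0,-0.063,-0.013,0,0,0,-1],[0,-0.077,-0.016,0,0,0,-1],[0,-0.084,-0.017,0,0,0,-1],[0,-0.085,-0.018,0,0,0,-1]]' >/dev/null
python3 plan.py 0.128 1.8 5
```

```text
t 18.80 alpha 0.1772 cmd 0.1719 [0.1418, 0.1744, 0.1395, -0.0966] [0.973, 0.757, 0.937, 0.665] fz 4.4 F 7 op 0.0290
T0 -0.235 res [-1.8  2.  -1.4  1.3 -0.9  0.8] sd [0.002 0.009 0.003] now t 18.90 b 0.1395 w -0.0186
alpha [0.2   0.216 0.229 0.237 0.242]  b end 0.1256 v -0.0189
[[0,0.039,0.007,0,0,0,-1],[0,0.061,0.012,0,0,0,-1],[0,0.078,0.016,0,0,0,-1],[0,0.089,0.018,0,0,0,-1],[0,0.096,0.02,0,0,0,-1]]
```

```bash
python3 -m jog '[[0,0.039,0.007,0,0,0,-1],[0,0.061,0.012,0,0,0,-1],[0,0.078,0.016,0,0,0,-1],[0,0.089,0.018,0,0,0,-1],[0,0.096,0.02,0,0,0,-1]]' >/dev/null
python3 plan.py 0.128 1.6 6
```

```text
t 19.40 alpha 0.2491 cmd 0.2419 [0.1298, 0.1626, 0.1276, -0.1467] [0.971, 0.756, 0.941, 0.664] fz 5.0 F 8 op 0.0290
T0 -0.235 res [-1.3  1.4 -0.9  0.8 -0.9  0.8] sd [0.002 0.01  0.004] now t 19.50 b 0.1282 w -0.0038
alpha [0.23  0.224 0.219 0.215 0.214 0.213]  b end 0.1298 v 0.0008
[[0,-0.016,-0.004,0,0,0,-1],[0,-0.025,-0.006,0,0,0,-1],[0,-0.032,-0.007,0,0,0,-1],[0,-0.036,-0.008,0,0,0,-1],[0,-0.039,-0.009,0,0,0,-1],[0,-0.039,-0.009,0,0,0,-1]]
```

```bash
python3 -m jog '[[0,-0.016,-0.004,0,0,0,-1],[0,-0.025,-0.006,0,0,0,-1],[0,-0.032,-0.007,0,0,0,-1],[0,-0.036,-0.008,0,0,0,-1],[0,-0.039,-0.009,0,0,0,-1],[0,-0.039,-0.009,0,0,0,-1]]' >/dev/null
python3 plan.py 0.128 1.6 6
```

```text
t 20.10 alpha 0.2193 cmd 0.2131 [0.1321, 0.1659, 0.1301, -0.0913] [0.972, 0.756, 0.941, 0.667] fz 4.7 F 7 op 0.0288
T0 -0.234 res [-1.1  1.5 -1.2  0.6 -0.6  1.2 -1.2  0.9] sd [0.002 0.007 0.002] now t 20.20 b 0.1311 w 0.0011
alpha [0.213 0.214 0.214 0.215 0.216 0.217]  b end 0.13 v -0.0036
[[0,0.0,0.0,0,0,0,-1],[0,0.001,0.0,0,0,0,-1],[0,0.002,0.0,0,0,0,-1],[0,0.003,0.001,0,0,0,-1],[0,0.004,0.001,0,0,0,-1],[0,0.005,0.001,0,0,0,-1]]
```

```bash
python3 -m jog '[[0,0,0,0,0,0,-1],[0,0.001,0,0,0,0,-1],[0,0.002,0,0,0,0,-1],[0,0.003,0.001,0,0,0,-1],[0,0.004,0.001,0,0,0,-1],[0,0.005,0.001,0,0,0,-1]]' >/dev/null
python3 plan.py 0.128 1.6 7
```

```text
t 20.80 alpha 0.2233 cmd 0.2170 [0.1311, 0.1637, 0.128, -0.1467] [0.971, 0.755, 0.941, 0.663] fz 5.0 F 8 op 0.0289
T0 -0.235 res [-0.9  1.  -1.   1.1 -1.5  1.3] sd [0.002 0.009 0.004] now t 20.90 b 0.1291 w -0.0052
alpha [0.221 0.223 0.224 0.224 0.224 0.224 0.223]  b end 0.127 v 0.0008
[[0,0.005,0.001,0,0,0,-1],[0,0.008,0.002,0,0,0,-1],[0,0.009,0.002,0,0,0,-1],[0,0.01,0.002,0,0,0,-1],[0,0.01,0.002,0,0,0,-1],[0,0.009,0.002,0,0,0,-1],[0,0.008,0.002,0,0,0,-1]]
```

```bash
python3 -m jog '[[0,0.005,0.001,0,0,0,-1],[0,0.008,0.002,0,0,0,-1],[0,0.009,0.002,0,0,0,-1],[0,0.01,0.002,0,0,0,-1],[0,0.01,0.002,0,0,0,-1],[0,0.009,0.002,0,0,0,-1],[0,0.008,0.002,0,0,0,-1]]' >/dev/null
python3 plan.py 0.128 1.6 7
```

```text
t 21.60 alpha 0.2292 cmd 0.2231 [0.1318, 0.1651, 0.1299, -0.0895] [0.972, 0.756, 0.941, 0.669] fz 6.0 F 9 op 0.0290
T0 -0.234 res [-0.9  1.1 -1.4  1.5 -1.2  1.1] sd [0.002 0.009 0.003] now t 21.70 b 0.1314 w 0.0095
alpha [0.211 0.206 0.203 0.202 0.202 0.205 0.208]  b end 0.1334 v -0.0079
[[0,-0.016,-0.004,0,0,0,-1],[0,-0.024,-0.005,0,0,0,-1],[0,-0.028,-0.006,0,0,0,-1],[0,-0.029,-0.006,0,0,0,-1],[0,-0.028,-0.006,0,0,0,-1],[0,-0.025,-0.005,0,0,0,-1],[0,-0.021,-0.005,0,0,0,-1]]
```

```bash
python3 -m jog '[[0,-0.016,-0.004,0,0,0,-1],[0,-0.024,-0.005,0,0,0,-1],[0,-0.028,-0.006,0,0,0,-1],[0,-0.029,-0.006,0,0,0,-1],[0,-0.028,-0.006,0,0,0,-1],[0,-0.025,-0.005,0,0,0,-1],[0,-0.021,-0.005,0,0,0,-1]]' >/dev/null
python3 plan.py 0.126 1.6 7
```

```text
t 22.40 alpha 0.2136 cmd 0.2078 [0.1289, 0.1621, 0.1256, -0.1471] [0.971, 0.755, 0.941, 0.671] fz 5.4 F 8 op 0.0289
T0 -0.236 res [-1.4  1.6 -1.1  1.  -1.2  1.1] sd [0.002 0.008 0.003] now t 22.50 b 0.1256 w -0.0222
alpha [0.23  0.24  0.247 0.249 0.249 0.246 0.241]  b end 0.1181 v 0.0094
[[0,0.03,0.007,0,0,0,-1],[0,0.044,0.01,0,0,0,-1],[0,0.053,0.012,0,0,0,-1],[0,0.057,0.013,0,0,0,-1],[0,0.056,0.013,0,0,0,-1],[0,0.052,0.012,0,0,0,-1],[0,0.045,0.01,0,0,0,-1]]
```

```bash
python3 -m jog '[[0,0.03,0.007,0,0,0,-1],[0,0.044,0.01,0,0,0,-1],[0,0.053,0.012,0,0,0,-1],[0,0.057,0.013,0,0,0,-1],[0,0.056,0.013,0,0,0,-1],[0,0.052,0.012,0,0,0,-1],[0,0.045,0.01,0,0,0,-1]]' >/dev/null
python3 plan.py 0.126 1.6 6
```

```text
t 23.20 alpha 0.2470 cmd 0.2406 [0.1273, 0.1602, 0.1258, -0.1471] [0.971, 0.757, 0.941, 0.672] fz 5.1 F 7 op 0.0290
T0 -0.233 res [-1.   1.1 -1.2  1.3 -1.5  1.3] sd [0.002 0.008 0.003] now t 23.30 b 0.1285 w 0.0290
alpha [0.208 0.192 0.183 0.179 0.179 0.184]  b end 0.1392 v -0.0082
[[0,-0.045,-0.01,0,0,0,-1],[0,-0.066,-0.015,0,0,0,-1],[0,-0.079,-0.017,0,0,0,-1],[0,-0.085,-0.018,0,0,0,-1],[0,-0.084,-0.018,0,0,0,-1],[0,-0.078,-0.017,0,0,0,-1]]
```

The pointer has been inside the tab for about 10 s (13.4–23.3 s). Now I'll lower the beam gently.

```bash
python3 -c "
import json
K=json.load(open('knots.json'));json.dump(K[:-6],open('knots.json','w'))"
python3 plan.py -0.20 4.0 7 x
```

```text
T0 -0.233 res [-1.   1.1 -1.2  1.3 -1.5  1.3] sd [0.002 0.008 0.003] now t 23.30 b 0.1285 w 0.0290
alpha [0.216 0.2   0.187 0.176 0.168 0.161 0.158]  b end 0.1401 v -0.0225
[[0,-0.034,-0.008,0,0,0,-1],[0,-0.055,-0.012,0,0,0,-1],[0,-0.073,-0.016,0,0,0,-1],[0,-0.088,-0.019,0,0,0,-1],[0,-0.1,-0.021,0,0,0,-1],[0,-0.109,-0.022,0,0,0,-1],[0,-0.114,-0.023,0,0,0,-1]]
```

```bash
python3 -m jog '[[0,-0.034,-0.008,0,0,0,-1],[0,-0.055,-0.012,0,0,0,-1],[0,-0.073,-0.016,0,0,0,-1],[0,-0.088,-0.019,0,0,0,-1],[0,-0.1,-0.021,0,0,0,-1],[0,-0.109,-0.022,0,0,0,-1],[0,-0.114,-0.023,0,0,0,-1]]' >/dev/null
python3 plan.py -0.20 3.4 6
```

```text
t 24.00 alpha 0.1625 cmd 0.1578 [0.1313, 0.1647, 0.1268, -0.1471] [0.971, 0.756, 0.941, 0.668] fz 4.5 F 7 op 0.0288
T0 -0.236 res [-1.2  1.4 -1.3  1.3 -1.1  1. ] sd [0.002 0.008 0.003] now t 24.10 b 0.1251 w -0.0587
alpha [0.172 0.182 0.192 0.203 0.215 0.228]  b end 0.0603 v -0.1369
[[0,0.02,0.003,0,0,0,-1],[0,0.033,0.006,0,0,0,-1],[0,0.047,0.008,0,0,0,-1],[0,0.063,0.011,0,0,0,-1],[0,0.079,0.015,0,0,0,-1],[0,0.096,0.019,0,0,0,-1]]
```

```bash
python3 -m jog '[[0,0.02,0.003,0,0,0,-1],[0,0.033,0.006,0,0,0,-1],[0,0.047,0.008,0,0,0,-1],[0,0.063,0.011,0,0,0,-1],[0,0.079,0.015,0,0,0,-1],[0,0.096,0.019,0,0,0,-1]]' >/dev/null
python3 plan.py -0.20 2.8 5
```

```text
t 24.70 alpha 0.2334 cmd 0.2280 [0.0708, 0.1113, 0.061, -0.1471] [0.969, 0.762, 0.968, 0.743] fz 5.9 F 9 op 0.0288
T0 -0.236 res [-1.2  1.4 -1.   1.1 -2.1  1.9] sd [0.002 0.009 0.003] now t 24.80 b 0.0569 w -0.1211
alpha [0.247 0.257 0.268 0.279 0.291]  b end -0.0144 v -0.1435
[[0,0.026,0.006,0,0,0,-1],[0,0.039,0.01,0,0,0,-1],[0,0.054,0.014,0,0,0,-1],[0,0.069,0.018,0,0,0,-1],[0,0.085,0.022,0,0,0,-1]]
```

```bash
python3 -m jog '[[0,0.026,0.006,0,0,0,-1],[0,0.039,0.01,0,0,0,-1],[0,0.054,0.014,0,0,0,-1],[0,0.069,0.018,0,0,0,-1],[0,0.085,0.022,0,0,0,-1]]' >/dev/null
python3 plan.py -0.20 2.4 5
```

```text
t 25.30 alpha 0.2960 cmd 0.2906 [-0.0033, 0.0572, -0.0116, -0.15] [0.971, 0.79, 0.981, 0.798] fz 5.1 F 8 op 0.0289
T0 -0.235 res [-1.   1.1 -2.   2.  -1.2  1. ] sd [0.002 0.01  0.004] now t 25.40 b -0.0165 w -0.1195
alpha [0.304 0.311 0.318 0.327 0.336]  b end -0.08 v -0.1191
[[0,0.018,0.006,0,0,0,-1],[0,0.027,0.008,0,0,0,-1],[0,0.037,0.012,0,0,0,-1],[0,0.048,0.015,0,0,0,-1],[0,0.06,0.019,0,0,0,-1]]
```

```bash
python3 -m jog '[[0,0.018,0.006,0,0,0,-1],[0,0.027,0.008,0,0,0,-1],[0,0.037,0.012,0,0,0,-1],[0,0.048,0.015,0,0,0,-1],[0,0.06,0.019,0,0,0,-1]]' >/dev/null
python3 plan.py -0.215 2.0 5
```

```text
t 25.90 alpha 0.3407 cmd 0.3355 [-0.0745, -0.0137, -0.0827, -0.1819] [0.969, 0.855, 0.986, 0.885] fz 5.7 F 9 op 0.0291
T0 -0.236 res [-1.1  1.1 -1.5  2.5 -1.6  0.6 -1.3  1.4] sd [0.002 0.006 0.002] now t 26.00 b -0.0867 w -0.1079
alpha [0.348 0.355 0.362 0.37  0.379]  b end -0.1421 v -0.0996
[[0,0.017,0.006,0,0,0,-1],[0,0.025,0.009,0,0,0,-1],[0,0.035,0.013,0,0,0,-1],[0,0.046,0.017,0,0,0,-1],[0,0.057,0.021,0,0,0,-1]]
```

```bash
python3 -m jog '[[0,0.017,0.006,0,0,0,-1],[0,0.025,0.009,0,0,0,-1],[0,0.035,0.013,0,0,0,-1],[0,0.046,0.017,0,0,0,-1],[0,0.057,0.021,0,0,0,-1]]' >/dev/null
python3 plan.py -0.225 1.6 5
```

```text
t 26.50 alpha 0.3839 cmd 0.3790 [-0.1368, -0.0918, -0.1412, -0.1944] [0.975, 0.919, 0.989, 0.954] fz 6.4 F 8 op 0.0291
T0 -0.237 res [-1.8  2.2 -1.4  0.8 -1.2  1.5 -0.1 -0. ] sd [0.002 0.007 0.002] now t 26.60 b -0.1455 w -0.0847
alpha [0.384 0.388 0.393 0.4   0.407]  b end -0.1872 v -0.0723
[[0,0.007,0.003,0,0,0,-1],[0,0.011,0.004,0,0,0,-1],[0,0.018,0.007,0,0,0,-1],[0,0.027,0.011,0,0,0,-1],[0,0.037,0.015,0,0,0,-1]]
```

```bash
python3 -m jog '[[0,0.007,0.003,0,0,0,-1],[0,0.011,0.004,0,0,0,-1],[0,0.018,0.007,0,0,0,-1],[0,0.027,0.011,0,0,0,-1],[0,0.037,0.015,0,0,0,-1]]' >/dev/null
python3 plan.py -0.235 1.4 4
```

```text
t 27.10 alpha 0.4124 cmd 0.4074 [-0.1804, -0.1489, -0.182, -0.2156] [0.989, 0.964, 0.992, 0.974] fz 6.4 F 9 op 0.0290
T0 -0.235 res [-0.8  1.2 -1.7  1.   0.2  0.3  0.5 -0.6] sd [0.002 0.007 0.002] now t 27.20 b -0.1852 w -0.0510
alpha [0.397 0.394 0.396 0.401]  b end -0.2062 v -0.0507
[[0,-0.013,-0.005,0,0,0,-1],[0,-0.017,-0.007,0,0,0,-1],[0,-0.015,-0.006,0,0,0,-1],[0,-0.008,-0.003,0,0,0,-1]]
```

```bash
python3 -m jog '[[0,-0.013,-0.005,0,0,0,-1],[0,-0.017,-0.007,0,0,0,-1],[0,-0.015,-0.006,0,0,0,-1],[0,-0.008,-0.003,0,0,0,-1]]' >/dev/null
python3 plan.py -0.247 1.4 4
```

```text
t 27.60 alpha 0.4056 cmd 0.4011 [-0.2022, -0.1798, -0.2038, -0.232] [0.994, 0.98, 0.994, 0.984] fz 7.4 F 9 op 0.0291
T0 -0.233 res [-1.1  1.4 -0.4 -0.2  0.7 -0.3  0.2 -0.3] sd [0.002 0.007 0.002] now t 27.70 b -0.2061 w -0.0406
alpha [0.401 0.403 0.407 0.413]  b end -0.2242 v -0.0433
[[0,-0.0,-0.0,0,0,0,-1],[0,0.002,0.001,0,0,0,-1],[0,0.008,0.003,0,0,0,-1],[0,0.015,0.007,0,0,0,-1]]
```

```bash
python3 -m jog '[[0,0,0,0,0,0,-1],[0,0.002,0.001,0,0,0,-1],[0,0.008,0.003,0,0,0,-1],[0,0.015,0.007,0,0,0,-1]]' >/dev/null
python3 plan.py -0.255 1.3 6
```

```text
t 28.10 alpha 0.4179 cmd 0.4130 [-0.2191, -0.2039, -0.22, -0.2388] [0.997, 0.99, 0.996, 0.991] fz 7.6 F 9 op 0.0290
T0 -0.231 res [ 0.1  0.   0.1 -0.8  0.6  0.3  0.2 -0.4] sd [0.002 0.007 0.002] now t 28.20 b -0.2219 w -0.0287
alpha [0.403 0.401 0.404 0.41  0.418 0.428]  b end -0.2431 v -0.0365
[[0,-0.013,-0.006,0,0,0,-1],[0,-0.015,-0.007,0,0,0,-1],[0,-0.012,-0.005,0,0,0,-1],[0,-0.004,-0.002,0,0,0,-1],[0,0.007,0.003,0,0,0,-1],[0,0.019,0.009,0,0,0,-1]]
```

```bash
python3 -m jog '[[0,-0.013,-0.006,0,0,0,-1],[0,-0.015,-0.007,0,0,0,-1],[0,-0.012,-0.005,0,0,0,-1],[0,-0.004,-0.002,0,0,0,-1],[0,0.007,0.003,0,0,0,-1],[0,0.019,0.009,0,0,0,-1]]' >/dev/null
python3 plan.py -0.26 1.3 5
```

```text
t 28.80 alpha 0.4331 cmd 0.4281 [-0.2379, -0.2314, -0.2403, -0.2468] [0.999, 0.997, 0.999, 0.992] fz 8.0 F 10 op 0.0288
T0 -0.23 res [ 0.5 -0.6  0.3  0.   0.3 -0.2 -0.6  0.6] sd [0.002 0.007 0.002] now t 28.90 b -0.2409 w -0.0217
alpha [0.421 0.418 0.418 0.421 0.424]  b end -0.2515 v -0.0207
[[0,-0.01,-0.004,0,0,0,-1],[0,-0.013,-0.006,0,0,0,-1],[0,-0.013,-0.006,0,0,0,-1],[0,-0.01,-0.004,0,0,0,-1],[0,-0.005,-0.002,0,0,0,-1]]
```

```bash
python3 -m jog '[[0,-0.01,-0.004,0,0,0,-1],[0,-0.013,-0.006,0,0,0,-1],[0,-0.013,-0.006,0,0,0,-1],[0,-0.013,-0.006,0,0,0,-1],[0,-0.013,-0.006,0,0,0,-1],[0,-0.013,-0.006,0,0,0,-1],[0,-0.013,-0.006,0,0,0,-1],[0,-0.013,-0.006,0,0,0,-1]]' >/dev/null; python3 meas.py
```

```text
t 29.70 alpha 0.4224 can ((-0.2498), (1.0)) cw ((-0.249), (0.999)) fy -1.24 fz 7.7 z 0.2660 op 0.0289
```

The canister end is seated at −0.2498. Now I'll relax the lever along its arc.

```bash
python3 -m jog '[[0,-0.023,-0.01,0,0,0,-1],[0,-0.062,-0.026,0,0,0,-1],[0,-0.114,-0.045,0,0,0,-1],[0,-0.195,-0.07,0,0,0,-1],[0,-0.29,-0.093,0,0,0,-1],[0,-0.387,-0.109,0,0,0,-1],[0,-0.484,-0.118,0,0,0,-1],[0,-0.568,-0.121,0,0,0,-1],[0,-0.652,-0.118,0,0,0,-1],[0,-0.736,-0.111,0,0,0,-1],[0,-0.805,-0.101,0,0,0,-1],[0,-0.86,-0.09,0,0,0,-1],[0,-0.901,-0.081,0,0,0,-1],[0,-0.914,-0.073,0,0,0,-1],[0,-0.914,-0.073,0,0,0,-1],[0,-0.914,-0.073,0,0,0,-1]]'; python3 meas.py
```

```text
clock: 31.35
tool_pos: [0.4546, -0.0448, 0.271]
eef_rot: [-0.0, 0.995, 0.1, -0.0]
contact_force: [4.6, 1.5, 0.9]
opening: 0.0285
grip_force: 30.9
t 31.35 alpha -0.2480 can ((-0.25), (1.0)) cw ((-0.2496), (1.0)) fy -0.60 fz 0.9 z 0.2710 op 0.0285
```

```bash
python3 -m jog '[[0,0,0,0,0,0,-0.2],[0,0,0,0,0,0,0.2],[0,0,0,0,0,0,0.6],[0,0,0,0,0,0,1],[0,0,0,0,0,0,1],[0,0,0,0,0,0,1],[0,0,0,0,0,0,1],[0,0,0,0,0,0,1]]'
python3 -m jog '[[0,0,-0.05,0,0,0,1],[0,0,-0.15,0,0,0,1],[0,0,-0.3,0,0,0,1],[0,0,-0.5,0,0,0,1],[0,0,-0.75,0,0,0,1],[0,0,-1,0,0,0,1],[0,0,-1,0,0,0,1]]' >/dev/null
python3 -m jog '[[0,0,-0.25,0,0,0,1],[0,0,-0.5,0,0,0,1],[0,0,-0.5,0,0,0,1],[0,0,-0.5,0,0,0,1],[0,0,-0.5,0,0,0,1],[0,0,-0.5,0,0,0,1],[0,0,-0.5,0,0,0,1],[0,0,-0.5,0,0,0,1]]'; python3 meas.py
python3 - <<'E'
from rig import ctrl
import cv2,numpy as np
w=ctrl.get_image("wrist")["img"][:,:,::-1];s=ctrl.get_image("side")["img"][:,:,::-1]
o=np.zeros((600,800,3),np.uint8);o[:250,:400]=cv2.resize(w,(400,250));o[:600,400:]=cv2.resize(s[140:240,280:347],(400,600),interpolation=cv2.INTER_CUBIC);o[260:510,:400]=cv2.resize(s,(400,250))
cv2.imwrite("pics/m5.png",o)
E
```

```text
clock: 32.2
tool_pos: [0.4546, -0.0447, 0.2721]
eef_rot: [0.0, 0.995, 0.1, 0.0]
contact_force: [0.4, 0.4, -0.2]
opening: 0.0855
grip_force: 0.0
clock: 33.7
tool_pos: [0.4544, -0.0447, 0.4214]
eef_rot: [-0.0, 0.995, 0.1, -0.0]
contact_force: [0.3, -0.8, -0.3]
opening: 0.0853
grip_force: 0.0
t 33.70 alpha -0.2491 can ((-0.25), (1.0)) cw ((-0.2498), (1.0)) fy 0.86 fz -0.3 z 0.4214 op 0.0853
```

View pics/m5.png

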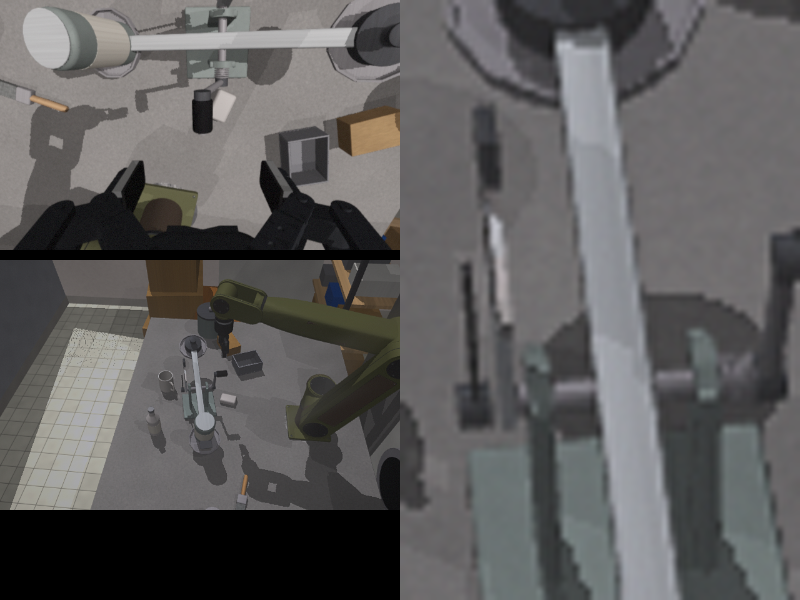

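The beam is back on its stop and the lever is relaxed. The gripper is well clear, with the grip at (202,110) in the wrist view, and everything else stands as it did at the start. I'll hand it in.

```bash
python3 -c "
from rig import ctrl
print(ctrl.close_job())"
```

```text
the job is handed in; nothing more can be done
None
```

I handed the job in at about 34 s: by camera estimate the pointer stayed within the tab for about 10 s without a break, then the canister end came gently back onto its stop (−0.25), the lever was relaxed and let go, and nothing else was touched.

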